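# Assemble and roll in a tiled hot-dish stand

### The job

Finish the tiled hot-dish stand: lower the wooden surround plate over the two dowels of the foot board until it rests flush, then lay every loose tile flat in a window of its own without pressing it home (a window may stay empty). When all the tiles are in, pick up the roller and roll over them with steady downward pressure until every tile has sunk level with the surround, then stand the roller back on its little tray. Leave the other things on the table where they are.

Things in the scene. Friction and masses are not known exactly. Their poses are not given: they have to be found in the camera images.
- stand: Foot board, pale wood, 128 (x) x 204 (y) x 18 mm, fixed. Origin: centre of its underside on the table; x its short way, y its long way, z up. On its top, 18 mm up: two wooden dowels at x = -40 and +40, y = 0 mm, 10 mm thick, 11 mm tall, the last 4 mm tapered to 5 mm; and a 32 mm square cork pad under each window (x = -27 or +27, y = -65 or +65 mm), its top 5 mm above the board until pressed.
- stand_top (a point): Centre of the top face of the foot board (18 mm above its underside); axes as the stand's. The surround's origin comes here when it is flush.
- seat0 (a point): Where the centre of a tile's underside lies when the tile is level in the window at x = -27 mm, y = +65 mm of the stand (2 mm above the foot board's top); axes as the stand's. A tile just laid is 3 mm higher: its cork pad holds up the tile's own weight, gives way at about 7 N, sinks 3 mm and stays down.
- seat1 (a point): Where the centre of a tile's underside lies when the tile is level in the window at x = -27 mm, y = -65 mm of the stand (2 mm above the foot board's top); axes as the stand's. A tile just laid is 3 mm higher: its cork pad holds up the tile's own weight, gives way at about 7 N, sinks 3 mm and stays down.
- seat2 (a point): Where the centre of a tile's underside lies when the tile is level in the window at x = +27 mm, y = +65 mm of the stand (2 mm above the foot board's top); axes as the stand's. A tile just laid is 3 mm higher: its cork pad holds up the tile's own weight, gives way at about 7 N, sinks 3 mm and stays down.
- seat3 (a point): Where the centre of a tile's underside lies when the tile is level in the window at x = +27 mm, y = -65 mm of the stand (2 mm above the foot board's top); axes as the stand's. A tile just laid is 3 mm higher: its cork pad holds up the tile's own weight, gives way at about 7 N, sinks 3 mm and stays down.
- surround: Surround plate, darker wood, 128 (x) x 204 (y) x 12 mm, 0.25 kg; fits either way round. Origin: centre of its underside; x short way, y long way. Through it: four windows 45 x 45 mm at x = +-27, y = +-65; two dowel holes 12 mm wide at x = +-40, y = 0; two hand slots 36 (x) x 28 (y) mm at x = 0, y = +-24; between them a bridge 20 mm wide (y) to pinch. Its seated top is 30 mm above the table.
- tile0: White glazed stoneware tile, 40 x 40 x 10 mm, 0.04 kg, lying flat on the table (may be absent). Origin: centre of its underside; z up, x and y along its sides; any quarter turn fits. On its raised pad its top stands 3 mm above the surround; rolled in, it is level with it.
- tile1: White glazed stoneware tile, 40 x 40 x 10 mm, 0.04 kg, lying flat on the table (may be absent). Origin: centre of its underside; z up, x and y along its sides; any quarter turn fits. On its raised pad its top stands 3 mm above the surround; rolled in, it is level with it.
- tile2: White glazed stoneware tile, 40 x 40 x 10 mm, 0.04 kg, lying flat on the table (may be absent). Origin: centre of its underside; z up, x and y along its sides; any quarter turn fits. On its raised pad its top stands 3 mm above the surround; rolled in, it is level with it.
- tile3: White glazed stoneware tile, 40 x 40 x 10 mm, 0.04 kg, lying flat on the table (may be absent). Origin: centre of its underside; z up, x and y along its sides; any quarter turn fits. On its raised pad its top stands 3 mm above the surround; rolled in, it is level with it.
- roller: Hand roller, 52 (x) x 70 (y) x 58 mm high, 0.4 kg; rolls along x, stands by itself. Two free-turning black rubber rolls (25 mm thick, 56 mm wide along y, axes at x = -18 and +18 mm) in a steel frame whose flat top is 28 mm up; above it an upright dark wooden grip, 36 (x) by 24 (y) mm, from 28 to 58 mm up. Origin: underside of the rolls, in the middle; z up.
- roll_a (a joint): Turning angle of the roller's roll at x = -18 mm (rad); turns freely without end.
- roll_b (a joint): Turning angle of the roller's roll at x = +18 mm (rad); turns freely without end.
- rest: Little pink tray, 75 (x) x 85 (y) x 7 mm, fixed; the roller's place. Origin: centre of its underside on the table; its top is 7 mm up. The roller stands on it with its y along the tray's y.
- jar: Honey jar, 46 mm wide, 68 mm tall; bystander. Origin: centre of its underside.
- tub: White pill tub, 41 mm wide, 83 mm tall; bystander. Origin: centre of its underside.
- fishtin: Flat oval fish tin, 63 x 105 x 25 mm; bystander. Origin: centre of its underside.
There are look-alikes about, which are no part of the job. Leave any purple or turquoise look-alike of the tile2 alone. What is shaped like the tile1 but red is not meant.

How it is judged (in metres and radians):
On the way, in this order (a step that is already met when the one before it is completed fails the run):
1. the surround is down over both dowels, flush on the foot board and let go (horizontal distance between surround and stand_top below 0.004 m and z of surround in the frame of stand_top below 0.0018 m and angle between surround's own z axis and vertical below 0.015 rad and angle between the x axis of surround and the x axis of stand, either way round below 0.05 rad and contact force between the fingers and anything else below 0.3 N), for 0.2 s.
2. every tile lies in a window of its own, let go, and at least one still stands proud on its pad (all of step 1 and ((horizontal distance between tile0 and seat0 below 0.007 m and z of tile0 in the frame of seat0 below 0.005 m and angle between tile0's own z axis and vertical below 0.15 rad) or (horizontal distance between tile0 and seat1 below 0.007 m and z of tile0 in the frame of seat1 below 0.005 m and angle between tile0's own z axis and vertical below 0.15 rad) or (horizontal distance between tile0 and seat2 below 0.007 m and z of tile0 in the frame of seat2 below 0.005 m and angle between tile0's own z axis and vertical below 0.15 rad) or (horizontal distance between tile0 and seat3 below 0.007 m and z of tile0 in the frame of seat3 below 0.005 m and angle between tile0's own z axis and vertical below 0.15 rad)) and ((horizontal distance between tile1 and seat0 below 0.007 m and z of tile1 in the frame of seat0 below 0.005 m and angle between tile1's own z axis and vertical below 0.15 rad) or (horizontal distance between tile1 and seat1 below 0.007 m and z of tile1 in the frame of seat1 below 0.005 m and angle between tile1's own z axis and vertical below 0.15 rad) or (horizontal distance between tile1 and seat2 below 0.007 m and z of tile1 in the frame of seat2 below 0.005 m and angle between tile1's own z axis and vertical below 0.15 rad) or (horizontal distance between tile1 and seat3 below 0.007 m and z of tile1 in the frame of seat3 below 0.005 m and angle between tile1's own z axis and vertical below 0.15 rad)) and ((horizontal distance between tile2 and seat0 below 0.007 m and z of tile2 in the frame of seat0 below 0.005 m and angle between tile2's own z axis and vertical below 0.15 rad) or (horizontal distance between tile2 and seat1 below 0.007 m and z of tile2 in the frame of seat1 below 0.005 m and angle between tile2's own z axis and vertical below 0.15 rad) or (horizontal distance between tile2 and seat2 below 0.007 m and z of tile2 in the frame of seat2 below 0.005 m and angle between tile2's own z axis and vertical below 0.15 rad) or (horizontal distance between tile2 and seat3 below 0.007 m and z of tile2 in the frame of seat3 below 0.005 m and angle between tile2's own z axis and vertical below 0.15 rad)) and ((horizontal distance between tile3 and seat0 below 0.007 m and z of tile3 in the frame of seat0 below 0.005 m and angle between tile3's own z axis and vertical below 0.15 rad) or (horizontal distance between tile3 and seat1 below 0.007 m and z of tile3 in the frame of seat1 below 0.005 m and angle between tile3's own z axis and vertical below 0.15 rad) or (horizontal distance between tile3 and seat2 below 0.007 m and z of tile3 in the frame of seat2 below 0.005 m and angle between tile3's own z axis and vertical below 0.15 rad) or (horizontal distance between tile3 and seat3 below 0.007 m and z of tile3 in the frame of seat3 below 0.005 m and angle between tile3's own z axis and vertical below 0.15 rad)) and height (world z) of any of tile0, tile1, tile2, tile3 above 0.0215 m), for 0.2 s.
3. every tile is level with the surround while the roller is rolling over the work under pressure (((horizontal distance between tile0 and seat0 below 0.007 m and z of tile0 in the frame of seat0 below 0.0016 m and angle between tile0's own z axis and vertical below 0.06 rad) or (horizontal distance between tile0 and seat1 below 0.007 m and z of tile0 in the frame of seat1 below 0.0016 m and angle between tile0's own z axis and vertical below 0.06 rad) or (horizontal distance between tile0 and seat2 below 0.007 m and z of tile0 in the frame of seat2 below 0.0016 m and angle between tile0's own z axis and vertical below 0.06 rad) or (horizontal distance between tile0 and seat3 below 0.007 m and z of tile0 in the frame of seat3 below 0.0016 m and angle between tile0's own z axis and vertical below 0.06 rad)) and ((horizontal distance between tile1 and seat0 below 0.007 m and z of tile1 in the frame of seat0 below 0.0016 m and angle between tile1's own z axis and vertical below 0.06 rad) or (horizontal distance between tile1 and seat1 below 0.007 m and z of tile1 in the frame of seat1 below 0.0016 m and angle between tile1's own z axis and vertical below 0.06 rad) or (horizontal distance between tile1 and seat2 below 0.007 m and z of tile1 in the frame of seat2 below 0.0016 m and angle between tile1's own z axis and vertical below 0.06 rad) or (horizontal distance between tile1 and seat3 below 0.007 m and z of tile1 in the frame of seat3 below 0.0016 m and angle between tile1's own z axis and vertical below 0.06 rad)) and ((horizontal distance between tile2 and seat0 below 0.007 m and z of tile2 in the frame of seat0 below 0.0016 m and angle between tile2's own z axis and vertical below 0.06 rad) or (horizontal distance between tile2 and seat1 below 0.007 m and z of tile2 in the frame of seat1 below 0.0016 m and angle between tile2's own z axis and vertical below 0.06 rad) or (horizontal distance between tile2 and seat2 below 0.007 m and z of tile2 in the frame of seat2 below 0.0016 m and angle between tile2's own z axis and vertical below 0.06 rad) or (horizontal distance between tile2 and seat3 below 0.007 m and z of tile2 in the frame of seat3 below 0.0016 m and angle between tile2's own z axis and vertical below 0.06 rad)) and ((horizontal distance between tile3 and seat0 below 0.007 m and z of tile3 in the frame of seat0 below 0.0016 m and angle between tile3's own z axis and vertical below 0.06 rad) or (horizontal distance between tile3 and seat1 below 0.007 m and z of tile3 in the frame of seat1 below 0.0016 m and angle between tile3's own z axis and vertical below 0.06 rad) or (horizontal distance between tile3 and seat2 below 0.007 m and z of tile3 in the frame of seat2 below 0.0016 m and angle between tile3's own z axis and vertical below 0.06 rad) or (horizontal distance between tile3 and seat3 below 0.007 m and z of tile3 in the frame of seat3 below 0.0016 m and angle between tile3's own z axis and vertical below 0.06 rad)) and horizontal distance between surround and stand_top below 0.004 m and z of surround in the frame of stand_top below 0.0018 m and angle between surround's own z axis and vertical below 0.015 rad and angle between the x axis of surround and the x axis of stand, either way round below 0.05 rad and (contact force between roller and tile0 above 2 N or contact force between roller and tile1 above 2 N or contact force between roller and tile2 above 2 N or contact force between roller and tile3 above 2 N or contact force between roller and surround above 2 N) and (velocity of joint any of roll_a, roll_b above 0.4 rad/s or velocity of joint any of roll_a, roll_b below -0.4 rad/s)), for 0.1 s.
At the end, for the whole second after the job is handed in: The surround lies squarely on the foot board, within 4 mm of centre and 1.8 mm of flush; every tile lies in a window, at most 1.6 mm above level with the surround; the roller stands upright and still, its middle within 20 mm of the tray's middle (horizontal distance between surround and stand_top below 0.004 m and z of surround in the frame of stand_top below 0.0018 m and angle between surround's own z axis and vertical below 0.015 rad and angle between the x axis of surround and the x axis of stand, either way round below 0.05 rad and ((horizontal distance between tile0 and seat0 below 0.007 m and z of tile0 in the frame of seat0 below 0.0016 m and angle between tile0's own z axis and vertical below 0.06 rad) or (horizontal distance between tile0 and seat1 below 0.007 m and z of tile0 in the frame of seat1 below 0.0016 m and angle between tile0's own z axis and vertical below 0.06 rad) or (horizontal distance between tile0 and seat2 below 0.007 m and z of tile0 in the frame of seat2 below 0.0016 m and angle between tile0's own z axis and vertical below 0.06 rad) or (horizontal distance between tile0 and seat3 below 0.007 m and z of tile0 in the frame of seat3 below 0.0016 m and angle between tile0's own z axis and vertical below 0.06 rad)) and ((horizontal distance between tile1 and seat0 below 0.007 m and z of tile1 in the frame of seat0 below 0.0016 m and angle between tile1's own z axis and vertical below 0.06 rad) or (horizontal distance between tile1 and seat1 below 0.007 m and z of tile1 in the frame of seat1 below 0.0016 m and angle between tile1's own z axis and vertical below 0.06 rad) or (horizontal distance between tile1 and seat2 below 0.007 m and z of tile1 in the frame of seat2 below 0.0016 m and angle between tile1's own z axis and vertical below 0.06 rad) or (horizontal distance between tile1 and seat3 below 0.007 m and z of tile1 in the frame of seat3 below 0.0016 m and angle between tile1's own z axis and vertical below 0.06 rad)) and ((horizontal distance between tile2 and seat0 below 0.007 m and z of tile2 in the frame of seat0 below 0.0016 m and angle between tile2's own z axis and vertical below 0.06 rad) or (horizontal distance between tile2 and seat1 below 0.007 m and z of tile2 in the frame of seat1 below 0.0016 m and angle between tile2's own z axis and vertical below 0.06 rad) or (horizontal distance between tile2 and seat2 below 0.007 m and z of tile2 in the frame of seat2 below 0.0016 m and angle between tile2's own z axis and vertical below 0.06 rad) or (horizontal distance between tile2 and seat3 below 0.007 m and z of tile2 in the frame of seat3 below 0.0016 m and angle between tile2's own z axis and vertical below 0.06 rad)) and ((horizontal distance between tile3 and seat0 below 0.007 m and z of tile3 in the frame of seat0 below 0.0016 m and angle between tile3's own z axis and vertical below 0.06 rad) or (horizontal distance between tile3 and seat1 below 0.007 m and z of tile3 in the frame of seat1 below 0.0016 m and angle between tile3's own z axis and vertical below 0.06 rad) or (horizontal distance between tile3 and seat2 below 0.007 m and z of tile3 in the frame of seat2 below 0.0016 m and angle between tile3's own z axis and vertical below 0.06 rad) or (horizontal distance between tile3 and seat3 below 0.007 m and z of tile3 in the frame of seat3 below 0.0016 m and angle between tile3's own z axis and vertical below 0.06 rad)) and horizontal distance between roller and rest below 0.02 m and height (world z) of roller between 0.004 and 0.011 m and angle between roller's own z axis and vertical below 0.08 rad and linear speed of roller below 0.02 m/s); the robot touches nothing.
It fails at once if the honey jar, the pill tub or the fish tin is moved more than 30 mm (distance of any of jar, tub, fishtin from where it was at the start of the episode above 0.03 m).
Of tile0, tile1, tile2, tile3 only 3 to 4 are there at a start; the rules pass over those that are not, and their reading is None.
At some moment in a run one of tile0, tile1, tile2, tile3, surround may be knocked a few centimetres aside while the robot is not near it.
Once in a run the grip may slacken for a moment while it holds something.
It also fails if it takes over 210 s, if anything falls off the work surface, if the arm or the gripper's body presses on something with over 40 N, if the wrist force passes 120 N, or if a joint passes its speed limit or range.

### The arm

A 7-joint arm with a two-finger parallel gripper is mounted at the origin on the work surface; the furniture and walls round the work are solid. World frame = base frame: x ahead of the robot, y to its left, z up, the work surface at z = 0. Lengths are in mm, angles in rad, forces in N, time in s.
With the tool pointing down it reaches from about 400 to 850 mm from the base axis. Payload 4.5 kg.
Tool frame: the origin (TCP) lies midway between the tips of the shut fingers; the grasp point (between the pads) lies 19 mm behind it; z points along the fingers, y is the line along which they close (so a half turn about z gives the same grasp; the last joint's range is limited). The gripper opens to 88 mm and grips with 3 to 60 N. Pads are 18 mm wide; open, the fingers measure 123 mm over their backs; the gripper's body (75 mm by 187 mm) begins 45 mm behind the grasp point.
Start: joints at [0.034, 0.689, -0.195, 1.565, 0.157, 0.902, -0.215], TCP at [625.023, 0.026, 238.743] pointing down, gripper open.
Joint ranges: [-3.01, 3.01], [-0.46, 2.08], [-1.47, 1.51], [0.13, 2.56], [-1, 4.14], [0.04, 2.09], [-2.66, 2.66]. Speed limits (rad/s): [2.57, 2.57, 3.14, 3.14, 3.14, 3.14, 3.14].

### API

Orientations are given as a 3x3 rotation matrix whose columns are the frame's x, y, z axes.
In Python, from bench import telemetry, optics, finish_job gives the robot as it stands. The module is installed in compiled form; this text tells all that it offers.
- The arm moves only by the tool jog_arm, never from a script. Its argument "deltas" is a list of rows, each an object with "slide": the shift along the tool's x, y, z in mm, a list of three; "spin": the turn about the tool's z in rad; "claw": the opening, from -1 (shut) to 1 (fully open). A call has 1 to 5 rows; each row is the pose to reach, as a shift and turn from the pose commanded when the call began, along the tool's axes at that moment; what a row does not reach only later rows make up. A row lasts 1/10 s, in which the tool goes at most 50 mm and 8.59 degrees, less where a joint would pass 70% of its speed; a pose out of reach is approached as far as the arm can. A call with a gripper value outside its range is refused whole. The fingers move at their own pace and stop on an object; "force" is the grip in N (left out, the last holds). Time passes only in rows, so rows that repeat a pose let the fingers close. It gives the time, the measured TCP pose, the force, the opening and the grip force at its end, in the units of the state.
- telemetry.get_state(): the state, without advancing time (a new reading comes with each control period).
- optics.camera(name): name is "scene" or "side" or "wrist"; returns a dict with "img" (400x640x3 uint8, red, green, blue), "camera_matrix" (3x3 intrinsics, pixels), "T" (4x4, takes a point from camera to world coordinates). Camera axes: x right, y down, z forward; pixel columns grow to the right and rows downward; lengths in mm; the calibration is good to about 2 mm. A picture is of the moment at which its call begins. There is no depth.
- finish_job(): hands the job in; it is judged then, once.
The state is a dict: "time_s": time; "qpos": joint angles; "qd": joint speeds; "joint_torque": joint torques, N m; "tcp_pos": TCP position; "eef_rot": TCP orientation; "contact_force": force on the tool from outside, world axes, zero at the start; "ft_torque": the same for the moment, N m; "grip_width": finger opening in mm; "finger_force": force on a finger pad.
Only numpy, scipy, OpenCV 4.12 (cv2) and the standard library are available. Lean on these libraries where they do the work, as an engineer would, in place of code of your own. Each camera call takes 0.05 s, during which the arm holds its last target. There are 200 camera calls.

## Working session

There is one attempt and no reset: what is moved stays moved. The work goes in short steps, Python scripts to look and compute and a tool call to move; the robot and the scene stay as the last step left them, time stands still between calls to the robot, and variables do not carry over. Pictures are saved under pics/ and viewed, at most 14 in all, crops included, and the job is handed in when it is done.

Besides the shell and the picture viewer there is one more tool, called in YAML: its name, and indented under it one key for each argument. jog_arm: Moves the arm, as the interface text tells. Its arguments: {"type":"object","properties":{"deltas":{"type":"array"},"force":{"type":"number"}},"required":["deltas"]}

```bash
mkdir -p pics
cat > h.py <<'E'
import numpy as np, cv2
from bench import telemetry, optics, finish_job
def snap(n,f=None):
    c=optics.camera(n)
    if f: cv2.imwrite('pics/'+f,c['img'][:,:,::-1])
    return c
def px2w(c,uv,z):
    K=np.array(c['camera_matrix']);T=np.array(c['T'])
    uv=np.atleast_2d(uv).astype(float)
    d=np.linalg.inv(K)@np.c_[uv,np.ones(len(uv))].T
    d=T[:3,:3]@d; o=T[:3,3:]
    return (o+d*(z-o[2])/d[2]).T
def w2px(c,P):
    K=np.array(c['camera_matrix']);T=np.linalg.inv(np.array(c['T']))
    P=np.atleast_2d(P); p=K@(T[:3,:3]@P.T+T[:3,3:]); return (p[:2]/p[2]).T
E
python3 - <<'E'
from h import *
for n in ('scene','side','wrist'):
    c=snap(n,n+'0.png'); print(n,np.round(c['T'],3).tolist(),np.array(c['camera_matrix']).tolist())
s=telemetry.get_state();print(s)
a=[cv2.imread(f'pics/{n}0.png') for n in('scene','wrist')]
cv2.imwrite('pics/a.png',cv2.resize(np.vstack(a),(480,600)))
E
```

```text
scene [[0.697, -0.476, 0.537, -51.109], [-0.717, -0.441, 0.54, -557.488], [-0.021, -0.761, -0.648, 773.609], [0.0, 0.0, 0.0, 1.0]] [[454.1278998762808, 0.0, 329.58655118604065], [0.0, 454.1278998762808, 200.68879440131911], [0.0, 0.0, 1.0]]
side [[0.758, 0.554, -0.346, 923.947], [0.653, -0.643, 0.401, -395.923], [-0.0, -0.529, -0.848, 1004.677], [0.0, 0.0, 0.0, 1.0]] [[459.55454185132646, 0.0, 321.2806627574089], [0.0, 459.55454185132646, 202.71023321365368], [0.0, 0.0, 1.0]]
wrist [[1.0, 0.0, -0.002, 624.528], [-0.001, -0.952, -0.307, 79.79], [-0.002, 0.307, -0.952, 384.035], [0.0, 0.0, 0.0, 1.0]] [[333.59183726826575, 0.0, 317.1320419605338], [0.0, 333.59183726826575, 194.76579452424428], [0.0, 0.0, 1.0]]
{'time_s': 0.15, 'qpos': array([ 0.03384526,  0.68981449, -0.19451862,  1.5660685 ,  0.15730995,
        0.9025153 , -0.21511352]), 'qd': array([ 0.00034482, -0.00122325, -0.00029088, -0.00339474,  0.00082232,
        0.00167973,  0.00089783]), 'joint_torque': array([-1.46674727e-03, -5.27863634e+01, -1.26819178e+00, -1.53587687e+01,
       -5.24473807e-02,  3.92338901e-03,  1.12435155e-04]), 'tcp_pos': array([ 6.24527621e+02, -7.16805498e-02,  2.38089358e+02]), 'eef_rot': array([[-1.55544625e-06,  9.99999005e-01, -1.41090925e-03],
       [ 9.99999993e-01,  1.39186352e-06, -1.15942326e-04],
       [-1.15940247e-04, -1.41090942e-03, -9.99998998e-01]]), 'contact_force': array([-0.06719404, -0.82358828, -0.17189186]), 'ft_torque': array([0.02945832, 0.00949148, 0.0685858 ]), 'finger_force': 0.0, 'grip_width': 88.30165873546188}
```

View pics/scene0.png

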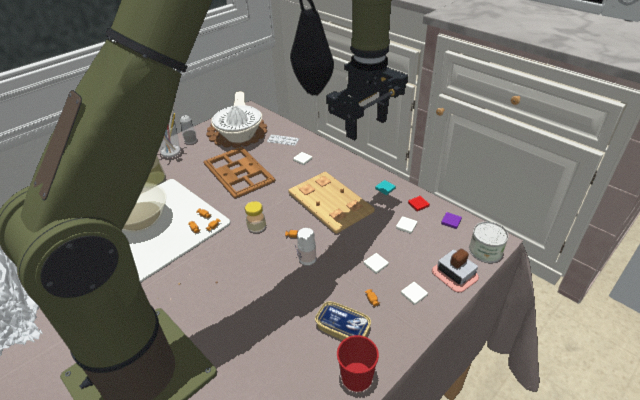

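View pics/wrist0.png

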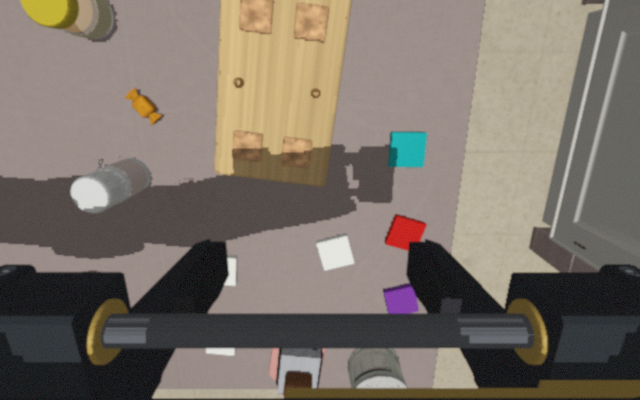

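The scene view shows the surround at (240,171), the foot board at (330,200), and the roller on its tray at (457,268). There are four white tiles at (303,158), (407,225), (375,262) and (414,292). Look-alikes are turquoise (385,187), red (418,203) and purple (452,220), plus a white grid thing at (283,140). The wrist view shows the board at (285,90) with its dowels at (239,83) and (316,93).

View pics/side0.png

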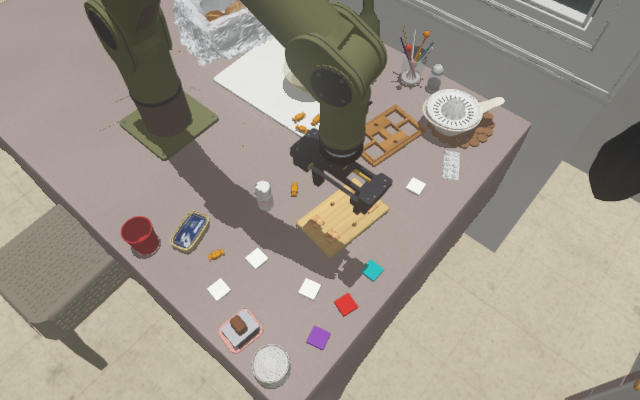

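```bash
cat >> h.py <<'E'
def tiles(c,z=10,lo=1):
    """white square blobs -> centre,xy,yaw of the top face at height z"""
    im=c['img']; hsv=cv2.cvtColor(im,cv2.COLOR_RGB2HSV)
    m=((hsv[:,:,1]<28)&(hsv[:,:,2]>195)).astype(np.uint8)
    m=cv2.morphologyEx(m,cv2.MORPH_OPEN,np.ones((3,3)))
    out=[]
    for k in cv2.findContours(m,cv2.RETR_EXTERNAL,cv2.CHAIN_APPROX_NONE)[0]:
        if cv2.contourArea(k)<60: continue
        w=px2w(c,k[:,0,:],z)[:,:2]
        (cx,cy),(a,b),t=cv2.minAreaRect(w.astype(np.float32))
        if 20<a<60 and 20<b<60: out.append((k[:,0,:].mean(0).round().astype(int).tolist(),round(cx,1),round(cy,1),round(a,1),round(b,1),round(t,1)))
    return out
E
python3 - <<'E'
from h import *
for n in('scene','side'):
    c=snap(n)
    for t in tiles(c): print(n,t)
c=snap('scene')
i=c['img'][120:320,190:520,::-1]
cv2.imwrite('pics/crop.png',cv2.resize(i,None,fx=2.4,fy=2.4,interpolation=cv2.INTER_CUBIC))
print(px2w(c,[[240,171]],12),px2w(c,[[330,200]],18),px2w(c,[[457,268],[343,321],[256,217],[306,246]],20))
E
```

```text
scene ([29, 335], -109.0, 227.0, 24.2, 36.1, 59.4)
scene ([414, 292], 490.8, -255.2, 41.2, 41.4, 82.8)
scene ([465, 269], 618.6, -299.4, 23.5, 51.4, 82.9)
scene ([446, 260], 612.5, -250.8, 41.1, 21.0, 28.3)
scene ([376, 262], 500.5, -143.5, 41.5, 41.2, 84.6)
scene ([305, 232], 456.3, 39.8, 30.8, 33.9, 43.0)
scene ([406, 223], 646.7, -117.9, 42.3, 40.8, 16.1)
scene ([302, 157], 667.5, 275.4, 42.6, 41.9, 7.0)
side ([234, 334], 590.1, -300.1, 33.6, 51.4, 83.1)
side ([248, 321], 595.0, -259.6, 25.4, 54.6, 69.7)
side ([218, 289], 491.7, -254.8, 40.1, 40.0, 82.4)
side ([309, 288], 647.8, -117.8, 40.7, 40.0, 15.5)
side ([256, 258], 501.6, -143.2, 39.1, 40.2, 85.0)
side ([263, 186], 369.1, 13.0, 29.3, 31.5, 40.7)
side ([416, 185], 670.2, 275.9, 39.9, 40.5, 5.3)
side ([230, 53], -70.7, 314.4, 45.2, 35.6, 86.2)
[[499.83328163 352.19299251  12.        ]] [[576.73946282  72.88895445  18.        ]] [[ 598.80033856 -288.73688163   20.        ]
 [ 330.70926627 -201.30544445   20.        ]
 [ 404.45177229  160.14424391   20.        ]
 [ 420.6857226    -1.88253518   20.        ]]
```

View pics/crop.png

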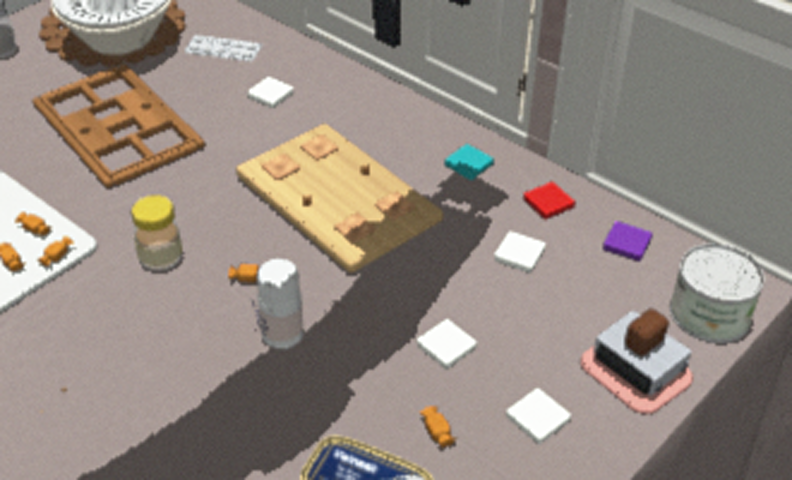

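All four white tiles check out in the crop at (271,91), (520,250), (447,343) and (539,414). The surround lies at top left and the foot board's dowels are at (307,201) and (365,169). I'm moving the wrist to look at the surround.

jog_arm:
  deltas:
    - {"slide": [50,-25,0],"spin": 0,"claw": 1}
    - {"slide": [95,-45,0],"spin": 0,"claw": 1}
    - {"slide": [140,-65,0],"spin": 0,"claw": 1}
    - {"slide": [185,-85,0],"spin": 0,"claw": 1}
    - {"slide": [230,-105,0],"spin": 0,"claw": 1}

```text
time_s: 0.8
tcp_pos: [520.2, 229.1, 238.9]
eef_rot: [[0.0, 1.0, 0.0], [1.0, -0.0, 0.0], [0.0, 0.0, -1.0]]
contact_force: [0.1, 1.0, 0.8]
grip_width: 88.4
finger_force: 0.0
```

jog_arm:
  deltas:
    - {"slide": [30,-20,0],"spin": 0,"claw": 1}
    - {"slide": [50,-20,0],"spin": 0,"claw": 1}
    - {"slide": [50,-20,0],"spin": 0,"claw": 1}
    - {"slide": [50,-20,0],"spin": 0,"claw": 1}
    - {"slide": [50,-20,0],"spin": 0,"claw": 1}

```text
time_s: 1.3
tcp_pos: [502.1, 275.0, 238.6]
eef_rot: [[0.003, 1.0, 0.0], [1.0, -0.003, -0.002], [-0.002, 0.0, -1.0]]
contact_force: [-0.4, -0.6, -0.4]
grip_width: 88.3
finger_force: 0.0
```

Run:
```python
from h import *
c=snap('wrist','w1.png');s=telemetry.get_state();print(s['time_s'],s['tcp_pos'],s['eef_rot'].round(4).tolist())
```

```text
1.35 [502.07543001 275.03836054 238.62668193] [[0.0034, 1.0, 0.0003], [1.0, -0.0034, -0.0015], [-0.0015, 0.0003, -1.0]]
```

View pics/w1.png

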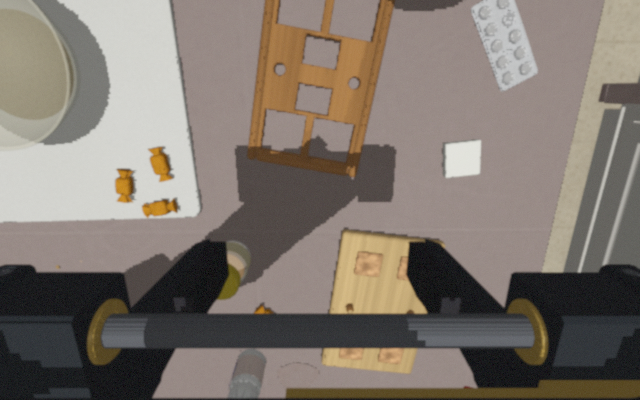

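The wrist view shows the surround at about (317,77), its dowel holes at (280,69) and (354,83), and its slots at (321,52) and (313,98). I'll fit its pose from the hole centroids.

```bash
cat >> h.py <<'E'
def rigid(M,W):
    M=np.array(M,float);W=np.array(W,float);a=M-M.mean(0);b=W-W.mean(0)
    t=np.arctan2((a[:,0]*b[:,1]-a[:,1]*b[:,0]).sum(),(a*b).sum())
    R=np.array([[np.cos(t),-np.sin(t)],[np.sin(t),np.cos(t)]]);o=W.mean(0)-R@M.mean(0)
    return o,t,np.abs(W-(M@R.T+o)).max()
def holes(c,box,z=6,inv=False):
    x0,y0,x1,y1=box; im=c['img'][y0:y1,x0:x1]
    hsv=cv2.cvtColor(im,cv2.COLOR_RGB2HSV); m=(hsv[:,:,1]>100).astype(np.uint8)
    h=1-m if not inv else m
    n,l,st,ce=cv2.connectedComponentsWithStats(h,connectivity=4)
    return [(st[i,4],(ce[i]+[x0,y0]).round(1).tolist(),px2w(c,ce[i]+[x0,y0],z)[0,:2].round(1).tolist()) for i in range(1,n) if st[i,4]>25]
E
python3 - <<'E'
from h import *
c=snap('wrist')
for t in holes(c,(240,0,400,180)): print(t)
print(tiles(c))
E
```

```text
(np.int32(8579), [325.9, 108.1], [511.7, 332.4])
(np.int32(1279), [301.5, 13.7], [486.6, 425.4])
(np.int32(1735), [353.9, 18.5], [540.0, 420.8])
(np.int32(1003), [320.6, 52.1], [506.0, 389.4])
(np.int32(108), [279.8, 69.2], [462.6, 372.8])
(np.int32(105), [353.4, 83.0], [541.3, 358.5])
(np.int32(899), [312.9, 98.9], [497.5, 342.2])
(np.int32(1606), [283.1, 131.3], [463.8, 307.3])
(np.int32(1569), [330.1, 139.7], [516.6, 297.8])
[([463, 158], 668.2, 275.8, 38.3, 39.2, 6.6)]
```

jog_arm:
  deltas:
    - {"slide": [30,0,0],"spin": -0.15,"claw": -0.25}
    - {"slide": [60,0,0],"spin": -0.3,"claw": -0.25}
    - {"slide": [90.7,-0.6,0],"spin": -0.45,"claw": -0.25}
    - {"slide": [90.7,-0.6,0],"spin": -0.6,"claw": -0.25}
    - {"slide": [90.7,-0.6,0],"spin": -0.75,"claw": -0.25}

```text
time_s: 1.9
tcp_pos: [500.8, 368.1, 238.5]
eef_rot: [[-0.686, 0.727, 0.0], [0.727, 0.686, -0.0], [-0.0, 0.0, -1.0]]
contact_force: [0.2, 0.7, 0.5]
grip_width: 50.2
finger_force: 0.0
```

jog_arm:
  deltas:
    - {"slide": [0,0,30],"spin": -0.15,"claw": -0.25}
    - {"slide": [0,0,70],"spin": -0.3,"claw": -0.25}
    - {"slide": [0,0,110],"spin": -0.45,"claw": -0.25}
    - {"slide": [0,0,150],"spin": -0.6,"claw": -0.25}
    - {"slide": [0,0,180],"spin": -0.642,"claw": -0.25}

```text
time_s: 2.4
tcp_pos: [500.8, 365.7, 56.1]
eef_rot: [[-0.984, 0.176, -0.002], [0.176, 0.984, -0.002], [0.001, -0.002, -1.0]]
contact_force: [-0.3, -0.1, 0.6]
grip_width: 33.1
finger_force: 0.0
```

jog_arm:
  deltas:
    - {"slide": [0,0,0],"spin": 0,"claw": -0.25}
    - {"slide": [0,0,0],"spin": 0,"claw": -0.25}

```text
time_s: 2.6
tcp_pos: [501.2, 367.5, 59.1]
eef_rot: [[-0.984, 0.18, 0.0], [0.18, 0.984, -0.0], [-0.0, -0.0, -1.0]]
contact_force: [0.3, 1.2, 1.0]
grip_width: 33.2
finger_force: 0.0
```

Run:
```python
from h import *
s=telemetry.get_state();print(s['time_s'],s['tcp_pos'],s['eef_rot'].round(4).tolist(),s['grip_width'],s['contact_force'])
c=snap('scene','s1.png');cv2.imwrite('pics/s1c.png',cv2.resize(c['img'][100:260,150:420,::-1],None,fx=2.5,fy=2.5))
R=s['eef_rot'];print('slide to target',R.T@(np.array([501.8,365.7,2])-s['tcp_pos']),'yaw err',np.arctan2(R[1,1],R[0,1])-(np.pi/2-.179))
```

```text
2.6 [501.21198724 367.49069873  59.07167489] [[-0.9836, 0.1803, 0.0001], [0.1803, 0.9836, -0.0003], [-0.0001, -0.0002, -1.0]] 33.21176436184073 [0.29677079 1.18168373 1.02662209]
slide to target [-0.89415945 -1.64149129 57.07218605] yaw err -0.002272005673963795
```

View pics/s1c.png

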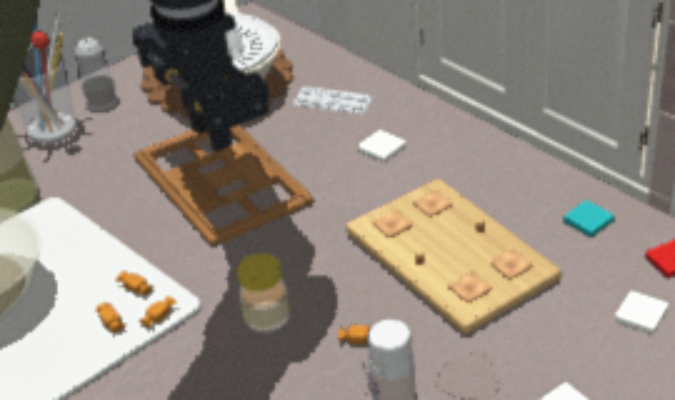

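The gripper is above the bridge, and the surround sits where I measured it. Descending to pinch.

jog_arm:
  deltas:
    - {"slide": [-0.9,-1.6,25],"spin": 0,"claw": -0.25}
    - {"slide": [-0.9,-1.6,42],"spin": 0,"claw": -0.25}
    - {"slide": [-0.9,-1.6,50],"spin": 0,"claw": -0.25}
    - {"slide": [-0.9,-1.6,55],"spin": 0,"claw": -0.25}
    - {"slide": [-0.9,-1.6,55.5],"spin": 0,"claw": -0.25}

```text
time_s: 3.15
tcp_pos: [501.2, 366.6, 3.3]
eef_rot: [[-0.984, 0.178, 0.0], [0.178, 0.984, 0.0], [-0.0, 0.0, -1.0]]
contact_force: [0.0, -0.6, -0.0]
grip_width: 33.6
finger_force: 0.0
```

jog_arm:
  deltas:
    - {"slide": [0,0,0],"spin": 0,"claw": -0.25}
    - {"slide": [0,0,0],"spin": 0,"claw": -1}
    - {"slide": [0,0,0],"spin": 0,"claw": -1}
    - {"slide": [0,0,0],"spin": 0,"claw": -1}
    - {"slide": [0,0,0],"spin": 0,"claw": -1}
  force: 40

```text
time_s: 3.65
tcp_pos: [501.4, 366.5, 3.7]
eef_rot: [[-0.984, 0.178, 0.001], [0.178, 0.984, 0.0], [-0.001, 0.0, -1.0]]
contact_force: [-1.1, -1.0, 4.8]
grip_width: 19.1
finger_force: 40.0
```

jog_arm:
  deltas:
    - {"slide": [0,0,-10],"spin": 0,"claw": -1}
    - {"slide": [0,0,-30],"spin": 0,"claw": -1}
    - {"slide": [0,0,-50],"spin": 0,"claw": -1}
    - {"slide": [0,0,-70],"spin": 0,"claw": -1}
    - {"slide": [0,0,-70],"spin": 0,"claw": -1}

```text
time_s: 4.15
tcp_pos: [500.4, 363.8, 74.4]
eef_rot: [[-0.984, 0.179, -0.002], [0.179, 0.984, -0.004], [0.001, -0.005, -1.0]]
contact_force: [-1.6, -3.3, -3.8]
grip_width: 19.3
finger_force: 40.0
```

Run:
```python
from h import *
s=telemetry.get_state();print(s['time_s'],s['tcp_pos'],s['eef_rot'].round(4).tolist(),s['grip_width'],s['contact_force'])
c=snap('side','s2.png');w=snap('wrist','w2.png')
cv2.imwrite('pics/v2.png',np.vstack([cv2.resize(c['img'][80:280,240:500,::-1],(390,300)),cv2.resize(w['img'][:,:,::-1],(390,244))]))
i=c['img'];h=cv2.cvtColor(i,cv2.COLOR_RGB2HSV);print(h[232,345],h[215,365],h[135,375])
```

```text
4.15 [500.35830238 363.82080023  74.44486001] [[-0.9839, 0.1789, -0.0015], [0.1789, 0.9839, -0.0044], [0.0007, -0.0046, -1.0]] 19.28201374444892 [-1.60765242 -3.29442201 -3.83740109]
[ 20  99 201] [ 19  97 199] [11 37 97]
```

View pics/v2.png

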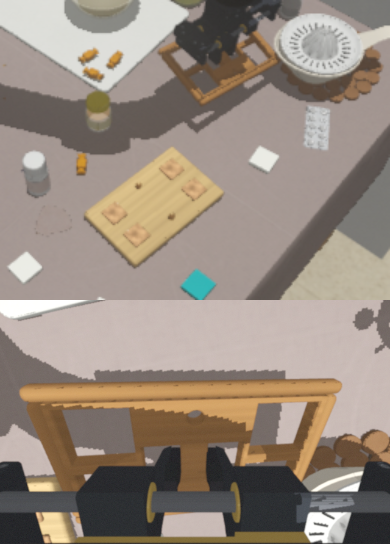

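The surround is lifted level, with a grip width of 19.3. The side view shows the board clear, so I'm fitting the board pose.

```bash
cat > st.py <<'E'
from h import *
from scipy.optimize import minimize
def fit_box(cs,p0,dims,rng):
    X,Y,H=dims
    L=np.array([[a*X/2,b*Y/2,z] for a in(-1,1) for b in(-1,1) for z in(0,H)])
    def cost(p,only=None):
        r=0
        for k,(c,m) in enumerate(cs):
            if only is not None and k!=only: continue
            ct,sn=np.cos(p[2]),np.sin(p[2])
            P=np.c_[L[:,0]*ct-L[:,1]*sn+p[0],L[:,0]*sn+L[:,1]*ct+p[1],L[:,2]]
            q=cv2.convexHull((w2px(c,P)*4*16).astype(np.int32))
            g=np.zeros((1600,2560),np.uint8);cv2.fillConvexPoly(g,q,1,shift=4)
            r+=(g!=m).mean()*1e4
        return r
    out=[]
    for o in (None,)+tuple(range(len(cs))):
        S=np.array(p0)+np.array([[0,0,0],[6,0,0],[0,6,0],[0,0,.05]])
        f=minimize(cost,p0,args=(o,),method='Nelder-Mead',options=dict(initial_simplex=S,xatol=.02,fatol=.01)); out.append((f.x.round(4),round(f.fun,2)))
    return out
def mask(c,h,s,box):
    hsv=cv2.cvtColor(cv2.resize(c['img'],None,fx=4,fy=4,interpolation=cv2.INTER_LINEAR),cv2.COLOR_RGB2HSV)
    m=cv2.inRange(hsv,(h[0],s,60),(h[1],255,255))//255
    z=np.zeros_like(m);x0,y0,x1,y1=[4*v for v in box];z[y0:y1,x0:x1]=m[y0:y1,x0:x1]
    z=cv2.morphologyEx(z,cv2.MORPH_CLOSE,np.ones((41,41)))
    n,l,st,_=cv2.connectedComponentsWithStats(z);return (l==1+st[1:,4].argmax()).astype(np.uint8)
E
python3 - <<'E'
from st import *
a=snap('scene');b=snap('side')
ma=mask(a,(5,30),70,(280,160,385,240));mb=mask(b,(5,30),70,(285,175,400,260))
print(ma.sum()/16,mb.sum()/16)
print(fit_box([(a,ma),(b,mb)],[577,73,-.13],(128,204,18),0))
# dowels
for c in(a,b):
    v=cv2.cvtColor(c['img'],cv2.COLOR_RGB2GRAY)
print(w2px(a,[[577,73,29]]),w2px(b,[[577,73,29]]))
E
```

```text
2777.4375 3733.25
[(array([ 5.841003e+02,  8.024140e+01, -1.242000e-01]), np.float64(16.86)), (array([ 5.840261e+02,  8.131930e+01, -1.523000e-01]), np.float64(7.87)), (array([ 5.850e+02,  8.100e+01, -1.467e-01]), np.float64(8.41))]
[[329.953974  196.6521169]] [[338.80675158 211.94837146]]
```

Run:
```python
from st import *
a=snap('scene');b=snap('side')
ma=mask(a,(5,30),70,(280,160,385,240));mb=mask(b,(5,30),70,(285,175,400,260))
for p in([584.5,81,-.15],[583,82,-.16],[585.5,80,-.145]): print(fit_box([(a,ma),(b,mb)],p,(128,204,18),0))
T=np.array([[1.0,0.0,-0.002,624.528],[-0.001,-0.952,-0.307,79.79],[-0.002,0.307,-0.952,384.035],[0,0,0,1]])
K=[[333.5918,0,317.132],[0,333.5918,194.766],[0,0,1]]
im=cv2.imread('pics/wrist0.png')[:,:,::-1];c=dict(img=im,T=T,camera_matrix=K)
g=cv2.cvtColor(im,cv2.COLOR_RGB2GRAY)
print(g[76:100:2,228:252:2]);print(px2w(c,[[239,83],[316,93]],29)[:,:2])
for cc in (c,):
  hs=cv2.cvtColor(im,cv2.COLOR_RGB2HSV)
  m=(hs[:,:,2]<150).astype(np.uint8);m[:70]=0;m[105:]=0;m[:,:225]=0;m[:,330:]=0
  n,l,s,ce=cv2.connectedComponentsWithStats(m);print([(int(s[i,4]),ce[i].round(1).tolist(),px2w(c,ce[i],27)[0,:2].round(1).tolist()) for i in range(1,n)])
```

```text
[(array([ 5.850282e+02,  8.095220e+01, -1.203000e-01]), np.float64(16.07)), (array([ 5.854842e+02,  8.181350e+01, -1.380000e-01]), np.float64(7.77)), (array([ 5.84606e+02,  8.13960e+01, -1.42300e-01]), np.float64(8.26))]
[(array([ 5.853364e+02,  8.186600e+01, -1.285000e-01]), np.float64(16.28)), (array([ 5.855868e+02,  8.086730e+01, -1.401000e-01]), np.float64(7.94)), (array([ 5.862737e+02,  8.041340e+01, -1.176000e-01]), np.float64(8.52))]
[(array([ 5.854808e+02,  7.998340e+01, -1.445000e-01]), np.float64(16.73)), (array([ 5.857595e+02,  8.071690e+01, -1.324000e-01]), np.float64(7.83)), (array([ 5.842622e+02,  8.109720e+01, -1.214000e-01]), np.float64(8.21))]
[[193 192 190 188 184 182 178 177 174 182 188 184]
 [195 194 189 169 134 119 115 150 174 183 186 185]
 [193 194 181 138 126 148 101 103 163 183 187 182]
 [192 191 176 124 124 172 113  88 154 187 187 185]
 [194 192 186 136 108 144  98  90 162 190 187 183]
 [194 193 188 171 103  93  88 138 180 188 187 186]
 [193 192 189 185 171 167 161 173 183 189 186 182]
 [193 191 188 188 190 186 180 176 185 189 186 183]
 [193 192 190 189 190 187 181 176 184 189 186 185]
 [193 191 190 187 189 186 181 175 185 190 185 183]
 [193 192 189 188 189 185 180 177 186 189 186 184]
 [192 190 186 188 188 184 180 176 186 189 184 185]]
[[544.98958342  83.89483186]
 [622.69675624  74.16113511]]
[(52, [239.2, 83.0], [544.7, 83.9]), (48, [315.0, 92.8], [621.6, 74.4])]
```

```bash
cat > ef.py <<'E'
from h import *
from scipy.optimize import minimize
def sq(cx,cy,w,h,z,n=40):
    t=np.linspace(-.5,.5,n);e=np.ones(n)*.5
    P=np.vstack([np.c_[t*w,e*h],np.c_[t*w,-e*h],np.c_[e*w,t*h],np.c_[-e*w,t*h]])+[cx,cy]
    return np.c_[P,np.full(len(P),z)]
STAND=np.vstack([sq(0,0,128,204,18,160)]+[sq(x,y,32,32,23) for x in(-27,27) for y in(-65,65)])
def plate(z):return np.vstack([sq(0,0,128,204,z,160)]+[sq(x,y,45,45,z) for x in(-27,27) for y in(-65,65)]+[sq(0,y,36,28,z) for y in(-24,24)])
def efit(cs,M,p0,it=((3,6),(1.5,2),(.8,1))):
    x=np.array(p0,float)
    for sg,st in it:
        G=[]
        for c in cs:
            g=cv2.GaussianBlur(c['img'].astype(np.float32),(0,0),sg)
            d=np.sqrt(sum(cv2.Sobel(g,cv2.CV_32F,*o)**2 for o in((1,0),(0,1))).sum(2));G.append(d/d.mean())
        def cost(p):
            ct,sn=np.cos(p[2]),np.sin(p[2]);r=0
            P=np.c_[M[:,0]*ct-M[:,1]*sn+p[0],M[:,0]*sn+M[:,1]*ct+p[1],M[:,2]]
            for c,g in zip(cs,G):
                q=w2px(c,P).astype(np.float32)
                r-=np.minimum(cv2.remap(g,q[:,0],q[:,1],cv2.INTER_LINEAR),8).mean()
            return r
        S=x+np.array([[0,0,0],[st,0,0],[0,st,0],[0,0,st/100]])
        f=minimize(cost,x,method='Nelder-Mead',options=dict(initial_simplex=S,xatol=.005,fatol=1e-5));x=f.x
    return x.round(3),round(f.fun,2)
E
python3 - <<'E'
from ef import *
a=snap('scene');b=snap('side')
T=np.array([[1.0,0.0,-0.002,624.528],[-0.001,-0.952,-0.307,79.79],[-0.002,0.307,-0.952,384.035],[0,0,0,1]])
K=[[333.5918,0,317.132],[0,333.5918,194.766],[0,0,1]]
w=dict(img=cv2.imread('pics/wrist0.png')[:,:,::-1],T=T,camera_matrix=K)
for n,cs in(('scene',[a]),('side',[b]),('w',[w]),('all',[a,b]),('3',[a,b,w])): print(n,efit(cs,STAND,[585,80.5,-.13]),efit(cs,STAND,[582.5,79,-.13]))
E
```

```text
scene (array([ 5.80151e+02,  7.71130e+01, -1.34000e-01]), np.float64(-3.39)) (array([ 5.80297e+02,  7.70040e+01, -1.33000e-01]), np.float64(-3.39))
side (array([ 5.84945e+02,  7.89490e+01, -1.25000e-01]), np.float64(-3.46)) (array([ 5.8504e+02,  7.9034e+01, -1.2300e-01]), np.float64(-3.46))
w (array([ 5.83136e+02,  7.95850e+01, -1.31000e-01]), np.float64(-1.95)) (array([ 5.83109e+02,  7.95320e+01, -1.32000e-01]), np.float64(-1.95))
all (array([ 5.83242e+02,  7.88050e+01, -1.29000e-01]), np.float64(-6.5)) (array([ 5.83201e+02,  7.88550e+01, -1.28000e-01]), np.float64(-6.5))
3 (array([ 5.83148e+02,  7.91840e+01, -1.30000e-01]), np.float64(-8.42)) (array([ 5.8315e+02,  7.9153e+01, -1.3000e-01]), np.float64(-8.42))
```

The board is at (583.1, 79.3) with yaw -0.130. The three views agree. Carrying the surround over.

jog_arm:
  deltas:
    - {"slide": [-13,-27,-10],"spin": -0.01,"claw": -1}
    - {"slide": [-26,-54,-20],"spin": -0.02,"claw": -1}
    - {"slide": [-39,-81,-20],"spin": -0.03,"claw": -1}
    - {"slide": [-52,-108,-20],"spin": -0.04,"claw": -1}
    - {"slide": [-65,-135,-20],"spin": -0.049,"claw": -1}

```text
time_s: 5.05
tcp_pos: [543.0, 223.0, 93.6]
eef_rot: [[-0.992, 0.128, 0.003], [0.128, 0.992, 0.004], [-0.003, 0.004, -1.0]]
contact_force: [0.1, -0.4, -3.2]
grip_width: 19.2
finger_force: 39.4
```

jog_arm:
  deltas:
    - {"slide": [-13,-27,0],"spin": 0,"claw": -1}
    - {"slide": [-26,-54,0],"spin": 0,"claw": -1}
    - {"slide": [-39,-81,0],"spin": 0,"claw": -1}
    - {"slide": [-52,-108,0],"spin": 0,"claw": -1}
    - {"slide": [-60,-127,0],"spin": 0,"claw": -1}

```text
time_s: 5.55
tcp_pos: [586.9, 86.9, 93.3]
eef_rot: [[-0.991, 0.131, 0.004], [0.131, 0.991, 0.001], [-0.004, 0.002, -1.0]]
contact_force: [0.3, 0.1, -1.2]
grip_width: 19.4
finger_force: 39.4
```

jog_arm:
  deltas:
    - {"slide": [0,0,10],"spin": 0,"claw": -1}
    - {"slide": [0,0,20],"spin": 0,"claw": -1}
    - {"slide": [0,0,20],"spin": 0,"claw": -1}
    - {"slide": [0,0,20],"spin": 0,"claw": -1}

```text
time_s: 5.95
tcp_pos: [583.8, 90.5, 72.9]
eef_rot: [[-0.992, 0.127, -0.0], [0.127, 0.992, 0.002], [0.001, 0.002, -1.0]]
contact_force: [0.3, 0.8, -1.9]
grip_width: 19.4
finger_force: 39.4
```

```bash
cat >> h.py <<'E'
def to(x,y,z,yaw=None):
    s=telemetry.get_state();R=s['eef_rot']
    print('t',round(s['time_s'],2),'tcp',s['tcp_pos'].round(1),'w',round(s['grip_width'],1),'F',s['contact_force'].round(1),'slide',(R.T@(np.array([x,y,z])-s['tcp_pos'])).round(1), 'spin',None if yaw is None else round(-((yaw-np.arctan2(R[1,1],R[0,1])+np.pi/2)%np.pi-np.pi/2),3), 'q7',round(s['qpos'][6],2))
E
python3 - <<'E'
from ef import *
to(582.6,79.4,22,np.pi/2-.130)
a=snap('scene');b=snap('side')
s=telemetry.get_state();z=s['tcp_pos'][2]-3.5+12
for cs in([a],[b],[a,b]): print(efit(cs,plate(z),[s['tcp_pos'][0],s['tcp_pos'][1],-.13],it=((2,5),(1,2))))
cv2.imwrite('pics/s3.png',b['img'][:,:,::-1])
E
```

```text
t 5.95 tcp [583.8  90.5  72.9] w 19.4 F [ 0.3  0.8 -1.9] slide [ -0.2 -11.2  50.9] spin 0.003 q7 0.59
(array([ 5.84366e+02,  7.34410e+01, -3.50000e-02]), np.float64(-2.41))
(array([ 5.89623e+02,  9.34160e+01, -1.88000e-01]), np.float64(-2.65))
(array([ 5.78459e+02,  9.84160e+01, -1.20000e-01]), np.float64(-4.6))
```

jog_arm:
  deltas:
    - {"slide": [-0.2,-11.2,0],"spin": 0.003,"claw": -1}
    - {"slide": [-0.2,-11.2,15],"spin": 0.003,"claw": -1}
    - {"slide": [-0.2,-11.2,32],"spin": 0.003,"claw": -1}
    - {"slide": [-0.2,-11.2,32],"spin": 0.003,"claw": -1}
    - {"slide": [-0.2,-11.2,32],"spin": 0.003,"claw": -1}

```text
time_s: 6.55
tcp_pos: [582.7, 76.9, 40.8]
eef_rot: [[-0.991, 0.133, -0.001], [0.133, 0.991, -0.0], [0.001, -0.0, -1.0]]
contact_force: [0.3, 0.6, -3.3]
grip_width: 19.2
finger_force: 39.7
```

Run:
```python
from ef import *
to(582.6,79.4,22,np.pi/2-.130)
b=snap('side');a=snap('scene')
cv2.imwrite('pics/s4.png',np.hstack([cv2.resize(x[::1,:,::-1],None,fx=2.8,fy=2.8,interpolation=2) for x in (a['img'][130:250,265:405],b['img'][150:270,275:415])]))
```

```text
t 6.55 tcp [582.7  76.9  40.8] w 19.2 F [ 0.3  0.6 -3.3] slide [ 0.4  2.5 18.8] spin -0.003 q7 0.56
```

View pics/s4.png

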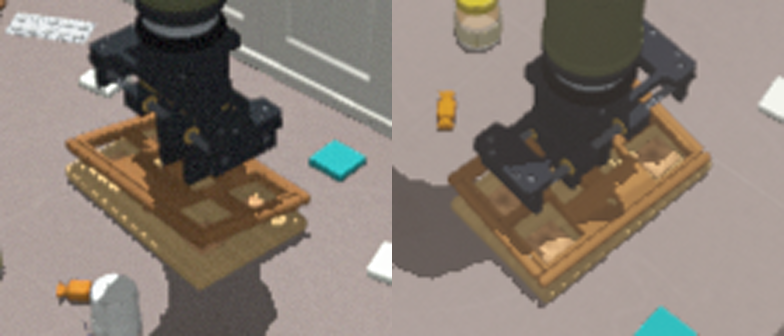

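The plate hovers level just above the board. I'll trim and settle before lowering.

jog_arm:
  deltas:
    - {"slide": [0.4,2.0,0],"spin": -0.003,"claw": -1}
    - {"slide": [0.4,2.0,0],"spin": -0.003,"claw": -1}
    - {"slide": [0.4,2.0,0],"spin": -0.003,"claw": -1}
    - {"slide": [0.4,2.0,0],"spin": -0.003,"claw": -1}

```text
time_s: 7.05
tcp_pos: [582.9, 79.2, 41.4]
eef_rot: [[-0.992, 0.129, 0.0], [0.129, 0.992, -0.0], [-0.0, 0.0, -1.0]]
contact_force: [0.7, 0.3, -1.8]
grip_width: 19.5
finger_force: 39.7
```

Run:
```python
from ef import *
to(582.6,79.4,22,np.pi/2-.130)
```

```text
t 7.05 tcp [582.9  79.2  41.4] w 19.5 F [ 0.7  0.3 -1.8] slide [ 0.3  0.2 19.4] spin 0.0 q7 0.56
```

Lowering slowly.

jog_arm:
  deltas:
    - {"slide": [0.2,0.2,3],"spin": 0,"claw": -1}
    - {"slide": [0.2,0.2,6],"spin": 0,"claw": -1}
    - {"slide": [0.2,0.2,8],"spin": 0,"claw": -1}
    - {"slide": [0.2,0.2,10],"spin": 0,"claw": -1}
    - {"slide": [0.2,0.2,11],"spin": 0,"claw": -1}

```text
time_s: 7.55
tcp_pos: [582.5, 79.1, 30.1]
eef_rot: [[-0.992, 0.13, -0.0], [0.13, 0.992, -0.0], [0.0, -0.0, -1.0]]
contact_force: [-0.7, -0.8, 2.0]
grip_width: 19.2
finger_force: 39.5
```

jog_arm:
  deltas:
    - {"slide": [0,0,1.5],"spin": 0,"claw": -1}
    - {"slide": [0,0,3],"spin": 0,"claw": -1}
    - {"slide": [0,0,4.5],"spin": 0,"claw": -1}
    - {"slide": [0,0,6],"spin": 0,"claw": -1}
    - {"slide": [0,0,7.5],"spin": 0,"claw": -1}

```text
time_s: 8.05
tcp_pos: [582.3, 79.5, 22.6]
eef_rot: [[-0.992, 0.129, -0.001], [0.129, 0.992, -0.0], [0.001, -0.0, -1.0]]
contact_force: [-2.0, -0.1, 2.7]
grip_width: 19.6
finger_force: 40.0
```

jog_arm:
  deltas:
    - {"slide": [0,0,1],"spin": 0,"claw": -1}
    - {"slide": [0,0,1.5],"spin": 0,"claw": -1}
    - {"slide": [0,0,1.5],"spin": 0,"claw": -1}

```text
time_s: 8.35
tcp_pos: [582.3, 79.6, 22.1]
eef_rot: [[-0.992, 0.129, -0.0], [0.129, 0.992, -0.0], [0.0, -0.0, -1.0]]
contact_force: [-3.9, -1.0, 11.1]
grip_width: 19.0
finger_force: 40.0
```

jog_arm:
  deltas:
    - {"slide": [0,0,0],"spin": 0,"claw": -0.25}
    - {"slide": [0,0,0],"spin": 0,"claw": -0.25}
    - {"slide": [0,0,0],"spin": 0,"claw": -0.25}
    - {"slide": [0,0,-20],"spin": 0,"claw": -0.25}
    - {"slide": [0,0,-60],"spin": 0,"claw": -0.25}

```text
time_s: 8.85
tcp_pos: [580.8, 78.9, 79.3]
eef_rot: [[-0.992, 0.129, -0.005], [0.129, 0.992, -0.001], [0.005, -0.002, -1.0]]
contact_force: [0.7, 0.4, -0.0]
grip_width: 32.8
finger_force: 0.0
```

jog_arm:
  deltas:
    - {"slide": [-20,0,-45],"spin": 0,"claw": 1}
    - {"slide": [-45,-20,-85],"spin": 0,"claw": 1}
    - {"slide": [-45,-60,-125],"spin": 0,"claw": 1}
    - {"slide": [-45,-100,-140],"spin": 0,"claw": 1}
    - {"slide": [-45,-145,-140],"spin": 0,"claw": 1}

```text
time_s: 9.35
tcp_pos: [610.7, -70.9, 224.7]
eef_rot: [[-0.992, 0.129, 0.007], [0.129, 0.992, 0.0], [-0.007, 0.001, -1.0]]
contact_force: [0.0, -0.1, 0.5]
grip_width: 71.0
finger_force: 0.0
```

Run:
```python
from ef import *
to(647.5,-117.8,100,15.5/57.3)
a=snap('scene');b=snap('side');w=snap('wrist','w5.png')
for cs in([a],[b],[a,b]): print(efit(cs,plate(30),[583,79,-.13],it=((2,5),(1,2))))
cv2.imwrite('pics/s5.png',np.hstack([cv2.resize(x[::1,:,::-1],None,fx=2.8,fy=2.8,interpolation=2) for x in (a['img'][130:250,265:405],b['img'][150:270,275:415])]))
for c in(a,b,w): print(tiles(c))
```

```text
t 9.35 tcp [610.7 -70.9 224.7] w 71.0 F [ 0.  -0.1  0.5] slide [-41.6 -41.9 124.9] spin 1.171 q7 1.01
(array([ 5.8338e+02,  7.9136e+01, -1.3200e-01]), np.float64(-3.64))
(array([ 5.88469e+02,  7.46330e+01, -1.55000e-01]), np.float64(-4.2))
(array([ 5.84129e+02,  7.96440e+01, -1.23000e-01]), np.float64(-7.41))
[([29, 331], -102.4, 238.8, 51.1, 37.2, 60.0), ([414, 292], 490.7, -255.2, 41.2, 41.9, 82.8), ([465, 269], 619.1, -299.4, 23.5, 52.4, 82.9), ([446, 260], 612.5, -250.8, 41.1, 21.0, 28.3), ([305, 233], 454.7, 36.6, 37.4, 36.4, 43.0), ([409, 221], 652.7, -116.8, 31.0, 41.2, 13.1), ([302, 157], 667.7, 275.1, 43.3, 42.6, 7.8)]
[([218, 289], 491.8, -254.9, 40.5, 40.5, 83.3), ([262, 186], 368.1, 12.0, 34.6, 36.2, 22.1), ([416, 185], 670.2, 276.1, 40.6, 41.3, 6.9)]
[([131, 74], 490.0, -254.8, 39.6, 39.5, 83.2)]
```

View pics/s5.png

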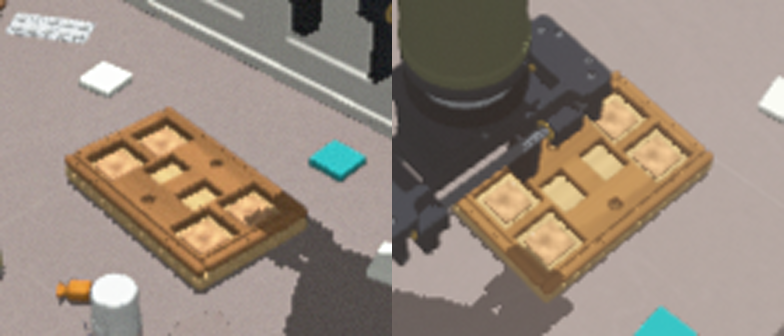

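The surround is seated flush in both views, with the dowels in their holes at about (218,162) and (148,199) of the left half. Now tile C at (647,-118), closing along its side at 105.7°.

jog_arm:
  deltas:
    - {"slide": [-20,-20,20],"spin": -0.14,"claw": 0.36}
    - {"slide": [-41,-42,40],"spin": -0.28,"claw": 0.36}
    - {"slide": [-41,-42,80],"spin": -0.404,"claw": 0.36}
    - {"slide": [-41,-42,120],"spin": -0.404,"claw": 0.36}
    - {"slide": [-41,-42,150],"spin": -0.404,"claw": 0.36}

```text
time_s: 10.0
tcp_pos: [642.9, -115.3, 68.2]
eef_rot: [[-0.962, -0.272, -0.002], [-0.272, 0.962, 0.002], [0.002, 0.003, -1.0]]
contact_force: [-0.6, -0.5, -0.6]
grip_width: 59.9
finger_force: 0.0
```

jog_arm:
  deltas:
    - {"slide": [0,0,0],"spin": 0,"claw": 0.36}
    - {"slide": [0,0,0],"spin": 0,"claw": 0.36}
    - {"slide": [0,0,0],"spin": 0,"claw": 0.36}

```text
time_s: 10.3
tcp_pos: [645.4, -116.0, 73.3]
eef_rot: [[-0.962, -0.272, 0.004], [-0.272, 0.962, 0.001], [-0.004, -0.0, -1.0]]
contact_force: [0.1, -0.7, 0.3]
grip_width: 59.9
finger_force: 0.0
```

Run:
```python
from h import *
to(647.3,-117.9,6,1.571+15.7/57.3)
```

```text
t 10.3 tcp [ 645.4 -116.    73.3] w 59.9 F [ 0.1 -0.7  0.3] slide [-1.1 -2.3 67.3] spin 0.001 q7 1.32
```

jog_arm:
  deltas:
    - {"slide": [-1,-2,25],"spin": 0,"claw": 0.36}
    - {"slide": [-1,-2,45],"spin": 0,"claw": 0.36}
    - {"slide": [-1,-2,60],"spin": 0,"claw": 0.36}
    - {"slide": [-1,-2,66.5],"spin": 0,"claw": 0.36}
    - {"slide": [-1,-2,66.5],"spin": 0,"claw": 0.36}

```text
time_s: 10.8
tcp_pos: [644.7, -118.6, 3.9]
eef_rot: [[-0.963, -0.271, -0.001], [-0.271, 0.963, 0.0], [0.001, 0.001, -1.0]]
contact_force: [0.2, 0.6, -0.4]
grip_width: 60.1
finger_force: 0.0
```

jog_arm:
  deltas:
    - {"slide": [0,0,0],"spin": 0,"claw": 0.36}
    - {"slide": [0,0,0],"spin": 0,"claw": 0.36}

```text
time_s: 11.0
tcp_pos: [645.9, -118.7, 5.7]
eef_rot: [[-0.963, -0.271, 0.002], [-0.271, 0.963, 0.0], [-0.002, -0.0, -1.0]]
contact_force: [-0.2, 0.2, -0.5]
grip_width: 59.9
finger_force: 0.0
```

Run:
```python
from h import *
to(647.3,-117.9,6,1.571+15.7/57.3)
print(tiles(snap('scene')),tiles(snap('wrist')))
```

```text
t 11.0 tcp [ 645.9 -118.7    5.7] w 59.9 F [-0.2  0.2 -0.5] slide [-1.5  0.4 -0.3] spin -0.0 q7 1.28
[([24, 332], -111.5, 243.3, 55.3, 57.4, 64.2), ([465, 269], 619.6, -299.8, 24.6, 53.5, 83.5), ([375, 262], 500.5, -143.4, 42.4, 42.9, 83.9), ([448, 259], 617.8, -251.8, 57.8, 26.8, 25.1), ([305, 233], 454.6, 36.7, 37.4, 36.7, 43.0), ([302, 157], 667.9, 275.8, 45.1, 44.0, 6.9), ([286, 140], 698.4, 380.7, 39.6, 49.1, 42.4)] []
```

jog_arm:
  deltas:
    - {"slide": [-1.3,0.3,0],"spin": 0,"claw": 0.36}
    - {"slide": [-1.3,0.3,0],"spin": 0,"claw": -1}
    - {"slide": [-1.3,0.3,0],"spin": 0,"claw": -1}
    - {"slide": [-1.3,0.3,0],"spin": 0,"claw": -1}
    - {"slide": [-1.3,0.3,0],"spin": 0,"claw": -1}
  force: 25

```text
time_s: 11.6
tcp_pos: [646.4, -118.2, 4.8]
eef_rot: [[-0.963, -0.271, 0.0], [-0.271, 0.963, -0.0], [-0.0, -0.0, -1.0]]
contact_force: [0.4, 0.5, 0.5]
grip_width: 39.3
finger_force: 25.0
```

Run:
```python
from h import *
to(601.3,11.5,80,np.pi/2-.130)
```

```text
t 11.6 tcp [ 646.4 -118.2    4.8] w 39.3 F [0.4 0.5 0.5] slide [  8.3 137.1 -75.2] spin 0.404 q7 1.28
```

jog_arm:
  deltas:
    - {"slide": [0,0,-15],"spin": 0,"claw": -1}
    - {"slide": [0,0,-45],"spin": 0,"claw": -1}
    - {"slide": [0,0,-65],"spin": 0.13,"claw": -1}
    - {"slide": [0,0,-65],"spin": 0.26,"claw": -1}
    - {"slide": [0,0,-65],"spin": 0.404,"claw": -1}

```text
time_s: 12.1
tcp_pos: [647.2, -118.2, 71.9]
eef_rot: [[-0.991, 0.135, 0.003], [0.135, 0.991, 0.0], [-0.003, 0.001, -1.0]]
contact_force: [-0.4, -1.3, -0.5]
grip_width: 39.4
finger_force: 25.0
```

jog_arm:
  deltas:
    - {"slide": [0,0,0],"spin": 0,"claw": -1}

```text
time_s: 12.2
tcp_pos: [646.8, -118.0, 71.2]
eef_rot: [[-0.992, 0.13, 0.001], [0.13, 0.992, -0.001], [-0.001, -0.0, -1.0]]
contact_force: [0.2, -0.3, 0.5]
grip_width: 39.9
finger_force: 25.0
```

Run:
```python
from h import *
to(601.3,11.5,70,np.pi/2-.130)
```

```text
t 12.2 tcp [ 646.8 -118.    71.2] w 39.9 F [ 0.2 -0.3  0.5] slide [ 61.9 122.5   1. ] spin 0.0 q7 0.99
```

jog_arm:
  deltas:
    - {"slide": [18,35,0],"spin": 0,"claw": -1}
    - {"slide": [36,70,0],"spin": 0,"claw": -1}
    - {"slide": [54,105,0],"spin": 0,"claw": -1}
    - {"slide": [62.3,122.5,0],"spin": 0,"claw": -1}
    - {"slide": [62.3,122.5,10],"spin": 0,"claw": -1}

```text
time_s: 12.7
tcp_pos: [600.7, 16.6, 61.4]
eef_rot: [[-0.993, 0.12, 0.002], [0.12, 0.993, 0.004], [-0.002, 0.004, -1.0]]
contact_force: [-0.2, 0.4, -0.4]
grip_width: 39.4
finger_force: 25.0
```

jog_arm:
  deltas:
    - {"slide": [0,0,10],"spin": 0,"claw": -1}
    - {"slide": [0,0,15],"spin": 0,"claw": -1}
    - {"slide": [0,0,15],"spin": 0,"claw": -1}
    - {"slide": [0,0,15],"spin": 0,"claw": -1}

```text
time_s: 13.1
tcp_pos: [600.7, 9.9, 44.3]
eef_rot: [[-0.991, 0.131, -0.0], [0.131, 0.991, -0.001], [0.0, -0.001, -1.0]]
contact_force: [-0.1, 0.3, -0.1]
grip_width: 39.3
finger_force: 25.0
```

Run:
```python
from h import *
to(600.9,11.5,31.5,np.pi/2-.130)
a=snap('scene');b=snap('side')
cv2.imwrite('pics/s6.png',np.hstack([cv2.resize(x[::1,:,::-1],None,fx=2.8,fy=2.8,interpolation=2) for x in (a['img'][130:250,265:405],b['img'][150:270,275:415])]))
```

```text
t 13.1 tcp [600.7   9.9  44.3] w 39.3 F [-0.1  0.3 -0.1] slide [-0.   1.6 12.8] spin -0.001 q7 0.7
```

View pics/s6.png

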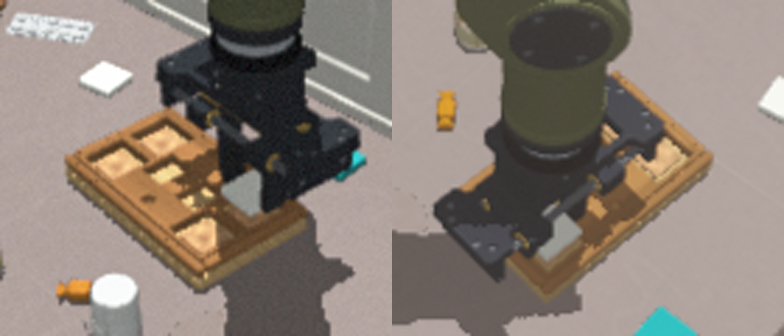

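The held tile sits over the window but may be tilted. I'll overlay its expected outline on the crops.

Run:
```python
from h import *
s=telemetry.get_state();R=s['eef_rot'];o=[]
for n,(x0,y0) in(('scene',(320,150)),('side',(300,190))):
    c=snap(n);im=cv2.resize(c['img'][y0:y0+70,x0:x0+70,::-1],(490,490),interpolation=cv2.INTER_NEAREST).copy()
    L=np.array([[-20,-20,-5],[20,-20,-5],[20,20,-5],[-20,20,-5]])
    q=(w2px(c,(R@L.T).T+s['tcp_pos'])-[x0,y0]+.5)*7
    cv2.polylines(im,[q.astype(int)],True,(0,0,255),1);o.append(cv2.resize(im,(400,400)))
cv2.imwrite('pics/s7.png',np.hstack(o))
```

```text
(no output)
```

View pics/s7.png

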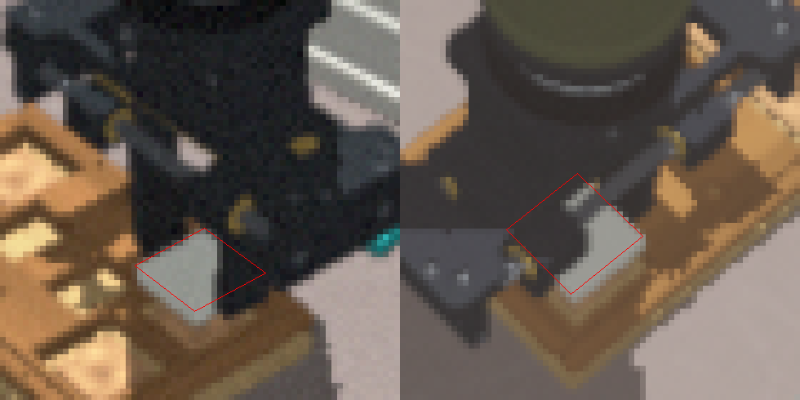

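The overlay matches the tile's top face, so it's held flat. Lowering into seat3 and releasing.

jog_arm:
  deltas:
    - {"slide": [0,1.2,0],"spin": 0,"claw": -1}
    - {"slide": [0,1.2,4],"spin": 0,"claw": -1}
    - {"slide": [0,1.2,8],"spin": 0,"claw": -1}
    - {"slide": [0,1.2,11],"spin": 0,"claw": -1}
    - {"slide": [0,1.2,12],"spin": 0,"claw": -1}

```text
time_s: 13.8
tcp_pos: [600.3, 12.4, 32.2]
eef_rot: [[-0.992, 0.129, -0.001], [0.129, 0.992, -0.0], [0.001, -0.0, -1.0]]
contact_force: [0.1, 1.5, -0.8]
grip_width: 39.4
finger_force: 25.0
```

jog_arm:
  deltas:
    - {"slide": [0,0,0],"spin": 0,"claw": -1}
    - {"slide": [0,0,0],"spin": 0,"claw": -1}

```text
time_s: 14.0
tcp_pos: [600.7, 12.6, 32.7]
eef_rot: [[-0.992, 0.129, 0.0], [0.129, 0.992, 0.0], [-0.0, 0.0, -1.0]]
contact_force: [0.2, 0.1, 0.2]
grip_width: 39.5
finger_force: 25.0
```

Run:
```python
from h import *
to(600.9,11.5,31.5,np.pi/2-.130)
```

```text
t 14.0 tcp [600.7  12.6  32.7] w 39.5 F [0.2 0.1 0.2] slide [-0.4 -1.   1.2] spin 0.0 q7 0.68
```

jog_arm:
  deltas:
    - {"slide": [-0.3,-0.9,1],"spin": 0,"claw": -1}
    - {"slide": [-0.3,-0.9,1.2],"spin": 0,"claw": -1}
    - {"slide": [-0.3,-0.9,1.2],"spin": 0,"claw": 0.2}
    - {"slide": [-0.3,-0.9,1.2],"spin": 0,"claw": 0.2}
    - {"slide": [-0.3,-0.9,1.2],"spin": 0,"claw": 0.36}

```text
time_s: 14.5
tcp_pos: [600.9, 11.7, 31.6]
eef_rot: [[-0.992, 0.129, 0.0], [0.129, 0.992, 0.0], [-0.0, 0.0, -1.0]]
contact_force: [0.5, -0.3, -0.9]
grip_width: 58.4
finger_force: 0.0
```

jog_arm:
  deltas:
    - {"slide": [0,0,-15],"spin": 0,"claw": 0.36}
    - {"slide": [0,0,-60],"spin": 0,"claw": 0.36}
    - {"slide": [20,-40,-70],"spin": 0,"claw": 0.36}
    - {"slide": [40,-80,-70],"spin": 0,"claw": 0.36}
    - {"slide": [60,-120,-70],"spin": -0.04,"claw": 0.36}

```text
time_s: 15.0
tcp_pos: [525.7, -100.7, 103.4]
eef_rot: [[-0.996, 0.088, 0.003], [0.088, 0.996, -0.001], [-0.003, -0.001, -1.0]]
contact_force: [0.5, -0.4, -0.2]
grip_width: 59.9
finger_force: 0.0
```

jog_arm:
  deltas:
    - {"slide": [19,-46,20],"spin": 0,"claw": 0.36}
    - {"slide": [19,-46,40],"spin": 0,"claw": 0.36}
    - {"slide": [19,-46,40],"spin": 0,"claw": 0.36}
    - {"slide": [19,-46,40],"spin": 0,"claw": 0.36}

```text
time_s: 15.4
tcp_pos: [503.8, -142.5, 62.5]
eef_rot: [[-0.996, 0.088, 0.002], [0.088, 0.996, 0.001], [-0.002, 0.001, -1.0]]
contact_force: [1.2, 0.6, 0.0]
grip_width: 59.9
finger_force: 0.0
```

Run:
```python
from h import *
to(501,-143.3,6,84.8/57.3)
a=snap('scene');b=snap('side');print(tiles(a),tiles(b))
R=np.array([[.9916,.1296],[-.1296,.9916]])
print([ (R.T@(np.array(t[1:3])-[582.9,79.5])).round(1) for t in tiles(a,33)+tiles(b,33)])
cv2.imwrite('pics/s8.png',np.hstack([cv2.resize(x[::1,:,::-1],None,fx=2.8,fy=2.8,interpolation=2) for x in (a['img'][130:250,265:405],b['img'][150:270,275:415])]))
```

```text
t 15.4 tcp [ 503.8 -142.5   62.5] w 59.9 F [1.2 0.6 0. ] slide [ 2.9 -1.1 56.5] spin 0.002 q7 0.86
[([24, 332], -107.4, 241.3, 52.4, 59.8, 43.4), ([416, 293], 490.2, -259.9, 32.3, 42.4, 83.8), ([465, 269], 619.6, -299.8, 24.6, 53.5, 83.5), ([448, 259], 617.8, -251.8, 57.8, 26.8, 25.1), ([305, 233], 454.6, 36.7, 37.4, 36.7, 43.0), ([302, 157], 667.9, 275.8, 45.1, 44.0, 6.9)] [([231, 334], 588.6, -307.1, 21.7, 50.3, 86.3), ([248, 321], 596.0, -260.0, 25.4, 52.5, 69.7), ([217, 290], 491.5, -258.7, 32.4, 39.5, 82.4), ([331, 234], 595.7, 20.5, 38.9, 39.7, 82.3), ([263, 186], 370.8, 14.8, 23.6, 32.5, 44.3), ([416, 185], 670.2, 275.9, 39.9, 40.5, 5.3), ([230, 53], -70.7, 314.4, 45.2, 35.6, 86.2)]
[array([-700.7,   47.4]), array([ -62.9, -359.6]), array([  66.5, -381.7]), array([  58.7, -335.7]), array([-134.4,  -78.8]), array([ 40.7, 178. ]), array([  63.8, -383.7]), array([  64.9, -337. ]), array([ -36.5, -349. ]), array([ 29.1, -65.4]), array([-188. ,  -99.4]), array([ 68.9, 191.4]), array([-653.6,  134.9])]
```

View pics/s8.png

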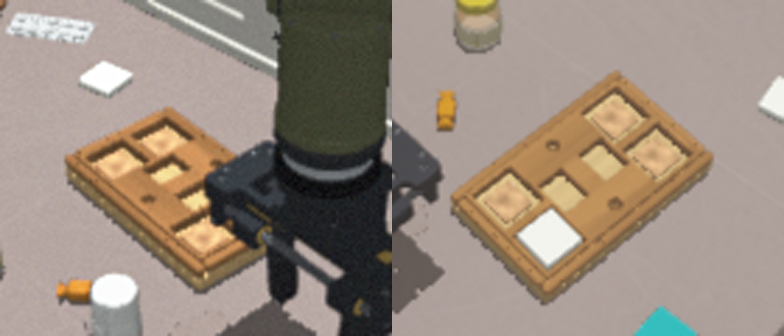

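The tile lies cleanly in seat3, at (548,237) in the right half. Next is tile B.

jog_arm:
  deltas:
    - {"slide": [2.5,-1,20],"spin": 0,"claw": 0.36}
    - {"slide": [2.5,-1,40],"spin": 0,"claw": 0.36}
    - {"slide": [2.5,-1,54],"spin": 0,"claw": 0.36}
    - {"slide": [2.5,-1,54],"spin": 0,"claw": 0.36}
    - {"slide": [2.5,-1,54],"spin": 0,"claw": 0.36}

```text
time_s: 16.0
tcp_pos: [501.2, -143.5, 8.3]
eef_rot: [[-0.996, 0.088, 0.001], [0.088, 0.996, 0.0], [-0.001, 0.0, -1.0]]
contact_force: [-0.6, 0.3, -0.4]
grip_width: 59.5
finger_force: 0.0
```

Run:
```python
from h import *
to(501,-143.3,5.5,84.8/57.3)
```

```text
t 16.0 tcp [ 501.2 -143.5    8.3] w 59.5 F [-0.6  0.3 -0.4] slide [0.2 0.1 2.8] spin 0.003 q7 0.76
```

jog_arm:
  deltas:
    - {"slide": [0.2,0,2.7],"spin": 0,"claw": 0.36}
    - {"slide": [0.2,0,2.7],"spin": 0,"claw": -1}
    - {"slide": [0.2,0,2.7],"spin": 0,"claw": -1}
    - {"slide": [0.2,0,2.7],"spin": 0,"claw": -1}
    - {"slide": [0.2,0,2.7],"spin": 0,"claw": -1}

```text
time_s: 16.5
tcp_pos: [500.2, -144.5, 5.2]
eef_rot: [[-0.996, 0.09, 0.001], [0.09, 0.996, -0.0], [-0.001, -0.0, -1.0]]
contact_force: [0.1, 0.1, 2.8]
grip_width: 39.4
finger_force: 25.0
```

jog_arm:
  deltas:
    - {"slide": [0,0,-15],"spin": 0,"claw": -1}
    - {"slide": [0,0,-45],"spin": 0,"claw": -1}
    - {"slide": [0,0,-65],"spin": 0.04,"claw": -1}
    - {"slide": [0,0,-65],"spin": 0.04,"claw": -1}

```text
time_s: 16.9
tcp_pos: [501.4, -144.8, 71.9]
eef_rot: [[-0.991, 0.131, 0.004], [0.131, 0.991, -0.0], [-0.004, 0.0, -1.0]]
contact_force: [0.4, 0.0, -1.1]
grip_width: 39.5
finger_force: 25.0
```

jog_arm:
  deltas:
    - {"slide": [-5,35,0],"spin": 0,"claw": -1}
    - {"slide": [-10,75,0],"spin": 0,"claw": -1}
    - {"slide": [-15,115,0],"spin": 0,"claw": -1}
    - {"slide": [-22,150,0],"spin": 0,"claw": -1}
    - {"slide": [-25.4,166.5,0],"spin": 0,"claw": -1}

```text
time_s: 17.4
tcp_pos: [547.3, 21.8, 69.3]
eef_rot: [[-0.992, 0.124, 0.001], [0.124, 0.992, 0.003], [-0.0, 0.003, -1.0]]
contact_force: [-0.4, 0.6, -0.6]
grip_width: 39.4
finger_force: 25.0
```

jog_arm:
  deltas:
    - {"slide": [0,0,15],"spin": 0,"claw": -1}
    - {"slide": [0,0,25],"spin": 0,"claw": -1}
    - {"slide": [0,0,25],"spin": 0,"claw": -1}
    - {"slide": [0,0,25],"spin": 0,"claw": -1}
    - {"slide": [0,0,25],"spin": 0,"claw": -1}

```text
time_s: 17.9
tcp_pos: [546.8, 16.4, 45.1]
eef_rot: [[-0.991, 0.131, 0.0], [0.131, 0.991, -0.0], [-0.0, -0.0, -1.0]]
contact_force: [0.3, -0.3, -1.0]
grip_width: 39.1
finger_force: 25.0
```

Run:
```python
from h import *
to(547.7,18.5,31.5,np.pi/2-.130)
```

```text
t 17.9 tcp [546.8  16.4  45.1] w 39.1 F [ 0.3 -0.3 -1. ] slide [-0.7  2.2 13.6] spin -0.001 q7 0.58
```

jog_arm:
  deltas:
    - {"slide": [-0.3,2,0],"spin": 0,"claw": -1}
    - {"slide": [-0.3,2,5],"spin": 0,"claw": -1}
    - {"slide": [-0.3,2,8],"spin": 0,"claw": -1}
    - {"slide": [-0.3,2,8],"spin": 0,"claw": -1}
    - {"slide": [-0.3,2,8],"spin": 0,"claw": -1}

```text
time_s: 18.4
tcp_pos: [547.1, 19.3, 36.7]
eef_rot: [[-0.992, 0.129, -0.0], [0.129, 0.992, -0.0], [0.0, -0.0, -1.0]]
contact_force: [-0.8, -0.9, -0.0]
grip_width: 39.1
finger_force: 25.0
```

Run:
```python
from h import *
to(547.2,18.5,31.5,np.pi/2-.130)
```

```text
t 18.4 tcp [547.1  19.3  36.7] w 39.1 F [-0.8 -0.9 -0. ] slide [-0.2 -0.8  5.2] spin 0.0 q7 0.57
```

jog_arm:
  deltas:
    - {"slide": [-0.2,-0.7,3],"spin": 0,"claw": -1}
    - {"slide": [-0.2,-0.7,5],"spin": 0,"claw": -1}
    - {"slide": [-0.2,-0.7,5],"spin": 0,"claw": -1}
    - {"slide": [-0.2,-0.7,5],"spin": 0,"claw": 0.2}
    - {"slide": [-0.2,-0.7,5],"spin": 0,"claw": 0.2}

```text
time_s: 18.9
tcp_pos: [547.5, 18.6, 31.9]
eef_rot: [[-0.992, 0.129, 0.0], [0.129, 0.992, 0.0], [-0.0, 0.0, -1.0]]
contact_force: [-0.2, -0.2, -0.0]
grip_width: 52.3
finger_force: 0.0
```

jog_arm:
  deltas:
    - {"slide": [0,0,0],"spin": 0,"claw": 0.36}
    - {"slide": [0,0,-15],"spin": 0,"claw": 0.36}
    - {"slide": [0,0,-60],"spin": 0,"claw": 0.36}
    - {"slide": [3,-40,-70],"spin": 0,"claw": 0.36}
    - {"slide": [6,-80,-70],"spin": 0,"claw": 0.36}

```text
time_s: 19.4
tcp_pos: [532.8, -59.4, 104.1]
eef_rot: [[-0.992, 0.126, 0.005], [0.126, 0.992, 0.001], [-0.005, 0.002, -1.0]]
contact_force: [0.8, -0.4, 0.8]
grip_width: 60.2
finger_force: 0.0
```

jog_arm:
  deltas:
    - {"slide": [3,-40,0],"spin": 0,"claw": 0.36}
    - {"slide": [6,-80,0],"spin": 0,"claw": 0.36}
    - {"slide": [9,-120,0],"spin": 0,"claw": 0.36}
    - {"slide": [12,-160,0],"spin": 0,"claw": 0.36}
    - {"slide": [14.3,-198.5,20],"spin": -0.007,"claw": 0.36}

```text
time_s: 19.9
tcp_pos: [492.3, -257.3, 83.6]
eef_rot: [[-0.992, 0.123, 0.004], [0.123, 0.992, -0.002], [-0.005, -0.001, -1.0]]
contact_force: [1.1, -0.5, 0.3]
grip_width: 59.7
finger_force: 0.0
```

jog_arm:
  deltas:
    - {"slide": [0,0,25],"spin": 0,"claw": 0.36}
    - {"slide": [0,0,40],"spin": 0,"claw": 0.36}
    - {"slide": [0,0,40],"spin": 0,"claw": 0.36}
    - {"slide": [0,0,40],"spin": 0,"claw": 0.36}

```text
time_s: 20.3
tcp_pos: [492.0, -253.3, 42.2]
eef_rot: [[-0.993, 0.12, 0.0], [0.12, 0.993, 0.001], [-0.0, 0.001, -1.0]]
contact_force: [0.5, 1.4, 0.7]
grip_width: 60.0
finger_force: 0.0
```

Run:
```python
from h import *
to(491,-255,5.5,83/57.3)
R=np.array([[.9916,.1296],[-.1296,.9916]])
for n in('scene','side'):
    c=snap(n);print([(t[0],t[1:6]) for t in tiles(c)]);print([ ((R.T@(np.array(t[1:3])-[582.9,79.5])).round(1).tolist(),t[3:]) for t in tiles(c,33) if 500<t[1]<640 and -20<t[2]<180])
```

```text
t 20.3 tcp [ 492.  -253.3   42.2] w 60.0 F [0.5 1.4 0.7] slide [ 0.8 -1.9 36.7] spin 0.002 q7 1.05
[([305, 233], (456.0, 37.9, 41.5, 36.2, 45.8)), ([338, 211], (565.0, 34.5, 41.2, 43.3, 80.4)), ([354, 202], (620.2, 27.5, 42.6, 42.4, 82.4)), ([302, 157], (668.5, 276.1, 46.3, 44.4, 7.2))]
[([-28.1, -67.0], (40.0, 42.0, 80.4)), ([26.0, -66.9], (41.3, 41.1, 82.4))]
[([231, 334], (588.5, -307.9, 21.6, 50.0, 88.4)), ([248, 320], (595.9, -259.9, 24.6, 50.6, 71.0)), ([331, 234], (595.7, 20.5, 38.9, 39.7, 82.3)), ([316, 219], (540.4, 28.4, 39.7, 40.2, 82.3)), ([262, 186], (368.0, 12.1, 32.2, 31.5, 40.7)), ([416, 185], (670.4, 276.2, 39.4, 39.9, 5.3))]
[([29.1, -65.4], (38.0, 38.8, 82.3)), ([-25.4, -64.7], (38.7, 39.3, 82.3))]
```

Both tiles are seated in their windows, at (-27,-66) and (27,-66) in the stand frame. Now tile A.

jog_arm:
  deltas:
    - {"slide": [0.8,-1.7,20],"spin": 0,"claw": 0.36}
    - {"slide": [0.8,-1.7,34],"spin": 0,"claw": 0.36}
    - {"slide": [0.8,-1.7,34],"spin": 0,"claw": 0.36}
    - {"slide": [0.8,-1.7,34],"spin": 0,"claw": 0.36}

```text
time_s: 20.8
tcp_pos: [490.4, -256.2, 8.0]
eef_rot: [[-0.993, 0.122, -0.0], [0.122, 0.993, 0.0], [0.0, 0.0, -1.0]]
contact_force: [0.0, 0.3, 0.1]
grip_width: 59.9
finger_force: 0.0
```

Run:
```python
from h import *
to(491,-255,5.5,83/57.3)
```

```text
t 20.8 tcp [ 490.4 -256.2    8. ] w 59.9 F [0.  0.3 0.1] slide [-0.4  1.2  2.5] spin 0.0 q7 1.0
```

jog_arm:
  deltas:
    - {"slide": [-0.4,0.8,2.5],"spin": 0,"claw": 0.36}
    - {"slide": [-0.4,0.8,2.5],"spin": 0,"claw": -1}
    - {"slide": [-0.4,0.8,2.5],"spin": 0,"claw": -1}
    - {"slide": [-0.4,0.8,2.5],"spin": 0,"claw": -1}
    - {"slide": [-0.4,0.8,2.5],"spin": 0,"claw": -1}

```text
time_s: 21.3
tcp_pos: [490.9, -255.9, 5.6]
eef_rot: [[-0.992, 0.123, 0.001], [0.123, 0.992, -0.0], [-0.001, -0.0, -1.0]]
contact_force: [-0.6, -0.1, 1.3]
grip_width: 39.6
finger_force: 25.0
```

jog_arm:
  deltas:
    - {"slide": [0,0,-15],"spin": 0,"claw": -1}
    - {"slide": [0,0,-45],"spin": 0,"claw": -1}
    - {"slide": [0,0,-65],"spin": 0.007,"claw": -1}
    - {"slide": [0,0,-65],"spin": 0.007,"claw": -1}

```text
time_s: 21.7
tcp_pos: [492.2, -256.3, 72.6]
eef_rot: [[-0.992, 0.13, 0.004], [0.13, 0.992, -0.001], [-0.004, -0.001, -1.0]]
contact_force: [-0.1, -0.3, -0.5]
grip_width: 39.3
finger_force: 25.0
```

jog_arm:
  deltas:
    - {"slide": [-2,40,0],"spin": 0,"claw": -1}
    - {"slide": [-4,80,0],"spin": 0,"claw": -1}
    - {"slide": [-6,120,0],"spin": 0,"claw": -1}
    - {"slide": [-8,160,0],"spin": 0,"claw": -1}
    - {"slide": [-10,200,0],"spin": 0,"claw": -1}

```text
time_s: 22.2
tcp_pos: [526.1, -57.4, 69.4]
eef_rot: [[-0.992, 0.129, -0.001], [0.129, 0.992, -0.0], [0.001, -0.0, -1.0]]
contact_force: [0.6, -1.2, -0.7]
grip_width: 39.4
finger_force: 25.0
```

jog_arm:
  deltas:
    - {"slide": [-2,40,0],"spin": 0,"claw": -1}
    - {"slide": [-4,80,0],"spin": 0,"claw": -1}
    - {"slide": [-6,120,0],"spin": 0,"claw": -1}
    - {"slide": [-8,160,0],"spin": 0,"claw": -1}
    - {"slide": [-11,208,0],"spin": 0,"claw": -1}

```text
time_s: 22.7
tcp_pos: [563.8, 145.7, 69.1]
eef_rot: [[-0.991, 0.131, -0.002], [0.131, 0.991, -0.003], [0.001, -0.003, -1.0]]
contact_force: [1.4, -0.5, -1.5]
grip_width: 39.4
finger_force: 25.0
```

jog_arm:
  deltas:
    - {"slide": [0,0,15],"spin": 0,"claw": -1}
    - {"slide": [0,0,25],"spin": 0,"claw": -1}
    - {"slide": [0,0,25],"spin": 0,"claw": -1}
    - {"slide": [0,0,25],"spin": 0,"claw": -1}
    - {"slide": [0,0,25],"spin": 0,"claw": -1}

```text
time_s: 23.2
tcp_pos: [564.5, 144.6, 45.5]
eef_rot: [[-0.991, 0.131, 0.0], [0.131, 0.991, -0.001], [-0.0, -0.001, -1.0]]
contact_force: [0.2, -0.2, -1.1]
grip_width: 39.3
finger_force: 25.0
```

Run:
```python
from h import *
to(564.2,147.5,31.5,np.pi/2-.130)
```

```text
t 23.2 tcp [564.5 144.6  45.5] w 39.3 F [ 0.2 -0.2 -1.1] slide [ 0.7  2.9 14. ] spin -0.002 q7 0.45
```

jog_arm:
  deltas:
    - {"slide": [0.4,2.6,0],"spin": 0,"claw": -1}
    - {"slide": [0.4,2.6,5],"spin": 0,"claw": -1}
    - {"slide": [0.4,2.6,8],"spin": 0,"claw": -1}
    - {"slide": [0.4,2.6,8],"spin": 0,"claw": -1}
    - {"slide": [0.4,2.6,8],"spin": 0,"claw": -1}

```text
time_s: 23.7
tcp_pos: [564.1, 148.6, 37.2]
eef_rot: [[-0.992, 0.129, -0.0], [0.129, 0.992, -0.0], [0.0, -0.0, -1.0]]
contact_force: [0.1, 0.4, -0.3]
grip_width: 39.6
finger_force: 25.0
```

Run:
```python
from h import *
to(564.3,147.5,31.5,np.pi/2-.130)
```

```text
t 23.7 tcp [564.1 148.6  37.2] w 39.6 F [ 0.1  0.4 -0.3] slide [-0.3 -1.1  5.7] spin 0.0 q7 0.44
```

jog_arm:
  deltas:
    - {"slide": [-0.2,-1,3],"spin": 0,"claw": -1}
    - {"slide": [-0.2,-1,5.5],"spin": 0,"claw": -1}
    - {"slide": [-0.2,-1,5.5],"spin": 0,"claw": -1}
    - {"slide": [-0.2,-1,5.5],"spin": 0,"claw": 0.2}
    - {"slide": [-0.2,-1,5.5],"spin": 0,"claw": 0.2}

```text
time_s: 24.2
tcp_pos: [564.4, 147.8, 31.9]
eef_rot: [[-0.992, 0.129, 0.0], [0.129, 0.992, 0.0], [-0.0, 0.0, -1.0]]
contact_force: [-0.3, -0.6, -1.0]
grip_width: 52.1
finger_force: 0.0
```

jog_arm:
  deltas:
    - {"slide": [0,0,0],"spin": 0,"claw": 0.36}
    - {"slide": [0,0,-15],"spin": 0,"claw": 0.36}
    - {"slide": [0,0,-60],"spin": 0,"claw": 0.36}
    - {"slide": [-21,35,-60],"spin": -0.08,"claw": 0.36}
    - {"slide": [-43,70,-60],"spin": -0.16,"claw": 0.36}

```text
time_s: 24.7
tcp_pos: [617.6, 211.4, 95.1]
eef_rot: [[-0.999, -0.032, 0.003], [-0.032, 0.999, 0.0], [-0.003, 0.0, -1.0]]
contact_force: [0.5, 0.1, -0.6]
grip_width: 60.3
finger_force: 0.0
```

jog_arm:
  deltas:
    - {"slide": [-15,40,0],"spin": -0.08,"claw": 0.36}
    - {"slide": [-32,77,20],"spin": -0.08,"claw": 0.36}
    - {"slide": [-32,77,40],"spin": -0.08,"claw": 0.36}
    - {"slide": [-32,77,40],"spin": -0.08,"claw": 0.36}
    - {"slide": [-32,77,40],"spin": -0.08,"claw": 0.36}

```text
time_s: 25.2
tcp_pos: [645.5, 287.5, 52.0]
eef_rot: [[-0.994, -0.109, -0.001], [-0.109, 0.994, -0.002], [0.001, -0.002, -1.0]]
contact_force: [0.5, -1.5, 0.2]
grip_width: 59.8
finger_force: 0.0
```

Run:
```python
from h import *
to(668.8,275.8,5.5,(90+6.3)/57.3)
R=np.array([[.9916,.1296],[-.1296,.9916]])
for n in('scene','side','wrist'):
    c=snap(n);print([(t[0],t[1:6]) for t in tiles(c) if t[2]>230]);print([ ((R.T@(np.array(t[1:3])-[582.9,79.5])).round(1).tolist(),t[3:]) for t in tiles(c,33) if 500<t[1]<640 and -20<t[2]<180])
```

```text
t 25.2 tcp [645.5 287.5  52. ] w 59.8 F [ 0.5 -1.5  0.2] slide [-21.9 -14.1  46.5] spin -0.001 q7 0.7
[]
[([-28.0, -66.9], (40.0, 39.1, 79.5)), ([26.3, -66.7], (40.4, 40.1, 85.2))]
[]
[([28.9, -65.4], (38.0, 38.4, 82.3)), ([-25.3, -64.9], (38.7, 38.3, 81.5))]
[]
[]
```

jog_arm:
  deltas:
    - {"slide": [-21.7,-13.5,0],"spin": 0,"claw": 0.36}
    - {"slide": [-21.7,-13.5,15],"spin": 0,"claw": 0.36}
    - {"slide": [-21.7,-13.5,30],"spin": 0,"claw": 0.36}
    - {"slide": [-21.7,-13.5,38],"spin": 0,"claw": 0.36}
    - {"slide": [-21.7,-13.5,38],"spin": 0,"claw": 0.36}

```text
time_s: 25.85
tcp_pos: [666.2, 278.4, 11.4]
eef_rot: [[-0.994, -0.112, -0.004], [-0.112, 0.994, -0.002], [0.005, -0.001, -1.0]]
contact_force: [0.1, -0.8, 0.4]
grip_width: 60.0
finger_force: 0.0
```

jog_arm:
  deltas:
    - {"slide": [0,0,0],"spin": 0,"claw": 0.36}
    - {"slide": [0,0,0],"spin": 0,"claw": 0.36}

```text
time_s: 26.05
tcp_pos: [668.7, 279.1, 14.3]
eef_rot: [[-0.994, -0.111, 0.001], [-0.111, 0.994, 0.001], [-0.001, 0.001, -1.0]]
contact_force: [-0.3, 0.8, 0.9]
grip_width: 60.5
finger_force: 0.0
```

Run:
```python
from h import *
to(668.8,275.8,5.5,(90+6.3)/57.3)
```

```text
t 26.05 tcp [668.7 279.1  14.3] w 60.5 F [-0.3  0.8  0.9] slide [ 0.3 -3.3  8.8] spin 0.001 q7 0.73
```

jog_arm:
  deltas:
    - {"slide": [0.3,-2.8,5],"spin": 0,"claw": 0.36}
    - {"slide": [0.3,-2.8,8.6],"spin": 0,"claw": 0.36}
    - {"slide": [0.3,-2.8,8.6],"spin": 0,"claw": 0.36}
    - {"slide": [0.3,-2.8,8.6],"spin": 0,"claw": 0.36}

```text
time_s: 26.45
tcp_pos: [668.7, 275.5, 5.1]
eef_rot: [[-0.994, -0.11, -0.0], [-0.11, 0.994, 0.0], [0.0, 0.0, -1.0]]
contact_force: [-0.8, 0.3, 0.1]
grip_width: 60.1
finger_force: 0.0
```

jog_arm:
  deltas:
    - {"slide": [0,0,0],"spin": 0,"claw": -1}
    - {"slide": [0,0,0],"spin": 0,"claw": -1}
    - {"slide": [0,0,0],"spin": 0,"claw": -1}
    - {"slide": [0,0,0],"spin": 0,"claw": -1}

```text
time_s: 26.85
tcp_pos: [668.8, 275.7, 5.4]
eef_rot: [[-0.994, -0.11, 0.0], [-0.11, 0.994, 0.0], [-0.0, 0.0, -1.0]]
contact_force: [0.7, -0.3, 1.4]
grip_width: 39.4
finger_force: 25.0
```

jog_arm:
  deltas:
    - {"slide": [0,0,-15],"spin": 0,"claw": -1}
    - {"slide": [0,0,-45],"spin": 0,"claw": -1}
    - {"slide": [0,0,-65],"spin": 0.12,"claw": -1}
    - {"slide": [0,0,-65],"spin": 0.24,"claw": -1}
    - {"slide": [0,0,-65],"spin": 0.24,"claw": -1}

```text
time_s: 27.35
tcp_pos: [669.4, 276.1, 72.4]
eef_rot: [[-0.992, 0.13, 0.003], [0.13, 0.992, 0.001], [-0.002, 0.001, -1.0]]
contact_force: [0.0, 0.1, -0.4]
grip_width: 39.8
finger_force: 25.0
```

Run:
```python
from h import *
to(618.1,140.5,70,np.pi/2-.130)
R=np.array([[.9916,.1296],[-.1296,.9916]])
for n in('scene','side','wrist'):
    c=snap(n);print([ ((R.T@(np.array(t[1:3])-[582.9,79.5])).round(1).tolist(),t[3:]) for t in tiles(c,33) if 500<t[1]<640 and -20<t[2]<180])
```

```text
t 27.35 tcp [669.4 276.1  72.4] w 39.8 F [ 0.   0.1 -0.4] slide [  33.3 -141.2    2.2] spin 0.0 q7 0.56
[([-28.0, -66.9], (40.0, 39.1, 79.5)), ([26.3, -66.7], (40.4, 40.1, 85.2))]
[([29.1, -65.4], (38.0, 38.8, 82.3)), ([-25.2, -64.8], (38.6, 38.8, 82.3))]
[]
```

jog_arm:
  deltas:
    - {"slide": [8,-35,0],"spin": 0,"claw": -1}
    - {"slide": [16,-70,0],"spin": 0,"claw": -1}
    - {"slide": [25,-105,0],"spin": 0,"claw": -1}
    - {"slide": [33,-141,0],"spin": 0,"claw": -1}
    - {"slide": [33,-141,15],"spin": 0,"claw": -1}

```text
time_s: 28.0
tcp_pos: [617.4, 132.2, 55.5]
eef_rot: [[-0.991, 0.134, -0.001], [0.134, 0.991, -0.007], [-0.0, -0.007, -1.0]]
contact_force: [0.1, -0.3, 0.8]
grip_width: 39.5
finger_force: 25.0
```

jog_arm:
  deltas:
    - {"slide": [0,0,10],"spin": 0,"claw": -1}
    - {"slide": [0,0,10],"spin": 0,"claw": -1}
    - {"slide": [0,0,10],"spin": 0,"claw": -1}
    - {"slide": [0,0,10],"spin": 0,"claw": -1}

```text
time_s: 28.4
tcp_pos: [618.1, 141.8, 45.5]
eef_rot: [[-0.992, 0.128, 0.001], [0.128, 0.992, 0.001], [-0.001, 0.001, -1.0]]
contact_force: [-0.8, -0.3, -0.3]
grip_width: 39.4
finger_force: 25.0
```

Run:
```python
from h import *
to(618.1,140.5,31.5,np.pi/2-.130)
a=snap('scene');b=snap('side')
cv2.imwrite('pics/s9.png',np.hstack([cv2.resize(x[::1,:,::-1],None,fx=2.8,fy=2.8,interpolation=2) for x in (a['img'][130:250,265:405],b['img'][150:270,275:415])]))
```

```text
t 28.4 tcp [618.1 141.8  45.5] w 39.4 F [-0.8 -0.3 -0.3] slide [-0.2 -1.3 14. ] spin 0.002 q7 0.56
```

View pics/s9.png

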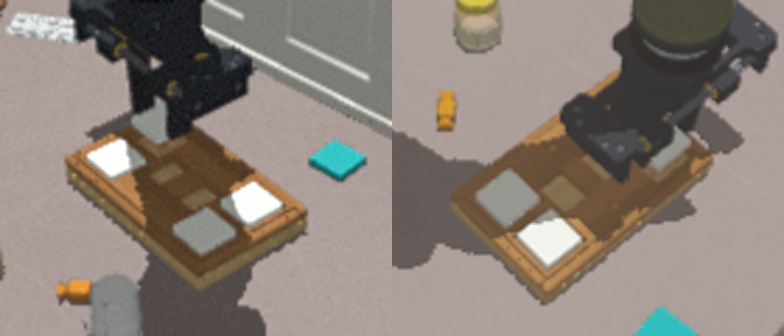

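All three laid tiles are in their windows, including seat0 at (115,157) in the left half, and the last one hovers over seat2. Lowering it.

jog_arm:
  deltas:
    - {"slide": [-0.2,-1,4],"spin": 0,"claw": -1}
    - {"slide": [-0.2,-1,8],"spin": 0,"claw": -1}
    - {"slide": [-0.2,-1,9],"spin": 0,"claw": -1}
    - {"slide": [-0.2,-1,9],"spin": 0,"claw": -1}

```text
time_s: 28.9
tcp_pos: [617.6, 138.9, 35.9]
eef_rot: [[-0.992, 0.129, -0.001], [0.129, 0.992, -0.0], [0.001, -0.0, -1.0]]
contact_force: [0.7, 0.4, -0.1]
grip_width: 39.4
finger_force: 25.0
```

Run:
```python
from h import *
to(618.1,140.5,31.5,np.pi/2-.130)
```

```text
t 28.9 tcp [617.6 138.9  35.9] w 39.4 F [ 0.7  0.4 -0.1] slide [-0.3  1.6  4.4] spin 0.0 q7 0.55
```

jog_arm:
  deltas:
    - {"slide": [-0.2,1.2,2],"spin": 0,"claw": -1}
    - {"slide": [-0.2,1.2,4.2],"spin": 0,"claw": -1}
    - {"slide": [-0.2,1.2,4.2],"spin": 0,"claw": -1}
    - {"slide": [-0.2,1.2,4.2],"spin": 0,"claw": 0.2}
    - {"slide": [-0.2,1.2,4.2],"spin": 0,"claw": 0.2}

```text
time_s: 29.4
tcp_pos: [618.3, 140.2, 32.2]
eef_rot: [[-0.992, 0.129, 0.0], [0.129, 0.992, 0.0], [-0.0, 0.0, -1.0]]
contact_force: [-1.1, 0.2, 0.5]
grip_width: 51.7
finger_force: 0.0
```

jog_arm:
  deltas:
    - {"slide": [0,0,0],"spin": 0,"claw": 0.36}
    - {"slide": [0,0,-15],"spin": 0,"claw": 0.36}
    - {"slide": [0,0,-60],"spin": 0,"claw": 0.36}
    - {"slide": [0,0,-105],"spin": 0,"claw": 0.36}
    - {"slide": [-5,-30,-140],"spin": 0,"claw": 0.36}

```text
time_s: 29.9
tcp_pos: [619.3, 116.3, 176.6]
eef_rot: [[-0.993, 0.122, 0.004], [0.122, 0.993, 0.007], [-0.003, 0.007, -1.0]]
contact_force: [0.9, -0.5, 0.7]
grip_width: 60.2
finger_force: 0.0
```

jog_arm:
  deltas:
    - {"slide": [-8,-40,-20],"spin": 0,"claw": 0.36}
    - {"slide": [-16,-80,-40],"spin": 0,"claw": 0.36}
    - {"slide": [-24,-120,-40],"spin": 0,"claw": 0.36}
    - {"slide": [-32,-160,-40],"spin": 0,"claw": 0.36}
    - {"slide": [-40,-200,-40],"spin": 0,"claw": 0.36}

```text
time_s: 30.4
tcp_pos: [633.1, -95.4, 213.7]
eef_rot: [[-0.992, 0.129, 0.002], [0.129, 0.992, -0.0], [-0.002, -0.0, -1.0]]
contact_force: [0.3, 0.2, -0.2]
grip_width: 60.0
finger_force: 0.0
```

jog_arm:
  deltas:
    - {"slide": [-8,-40,0],"spin": 0,"claw": 0.36}
    - {"slide": [-16,-80,0],"spin": 0,"claw": 0.36}
    - {"slide": [-24,-120,0],"spin": 0,"claw": 0.36}
    - {"slide": [-32,-160,0],"spin": 0,"claw": 0.36}
    - {"slide": [-40,-187,0],"spin": 0,"claw": 0.36}

```text
time_s: 30.9
tcp_pos: [647.6, -288.7, 213.2]
eef_rot: [[-0.991, 0.133, 0.0], [0.133, 0.991, -0.002], [-0.001, -0.002, -1.0]]
contact_force: [-0.1, 0.3, -0.7]
grip_width: 59.9
finger_force: 0.0
```

jog_arm:
  deltas:
    - {"slide": [0,0,0],"spin": 0,"claw": 0.36}
    - {"slide": [0,0,0],"spin": 0,"claw": 0.36}
    - {"slide": [0,0,0],"spin": 0,"claw": 0.36}

```text
time_s: 31.2
tcp_pos: [648.8, -282.1, 212.9]
eef_rot: [[-0.992, 0.127, 0.001], [0.127, 0.992, 0.002], [-0.001, 0.002, -1.0]]
contact_force: [-0.1, -0.4, -0.4]
grip_width: 59.8
finger_force: 0.0
```

Run:
```python
from h import *
to(650,-285,200,np.pi/2-.130)
R=np.array([[.9916,.1296],[-.1296,.9916]])
o=[]
for n in('scene','side','wrist'):
    c=snap(n,f'x_{n}.png');np.save(f'x_{n}.npy',c['T']);print([ ((R.T@(np.array(t[1:3])-[582.9,79.5])).round(1).tolist(),t[3:]) for t in tiles(c,33) if 500<t[1]<640 and -20<t[2]<180])
w=cv2.imread('pics/x_wrist.png')[:280];p=np.hstack([cv2.resize(cv2.imread('pics/x_scene.png')[130:300,280:520],(400,283)),cv2.resize(cv2.imread('pics/x_side.png')[180:370,180:420],(400,317))[:283]])
cv2.imwrite('pics/s10.png',np.vstack([cv2.resize(w,(700,306)),cv2.resize(p,(700,248))]))
```

```text
t 31.2 tcp [ 648.8 -282.1  212.9] w 59.8 F [-0.1 -0.4 -0.4] slide [-1.6 -2.8 12.9] spin 0.003 q7 1.38
[([-28.7, -67.0], (39.9, 40.6, 80.4)), ([25.6, -66.5], (40.9, 40.8, 80.7)), ([-29.1, 63.5], (40.7, 41.3, 82.4)), ([25.4, 62.9], (39.9, 41.1, 82.4))]
[([29.0, -65.4], (38.0, 39.1, 82.2)), ([-25.4, -64.7], (38.7, 39.3, 82.3)), ([28.6, 64.9], (39.5, 39.7, 80.5)), ([-25.7, 65.2], (39.7, 38.8, 83.4))]
[([26.6, -66.0], (38.2, 38.5, 82.7)), ([-24.2, -73.9], (21.9, 31.6, 82.7))]
```

View pics/s10.png

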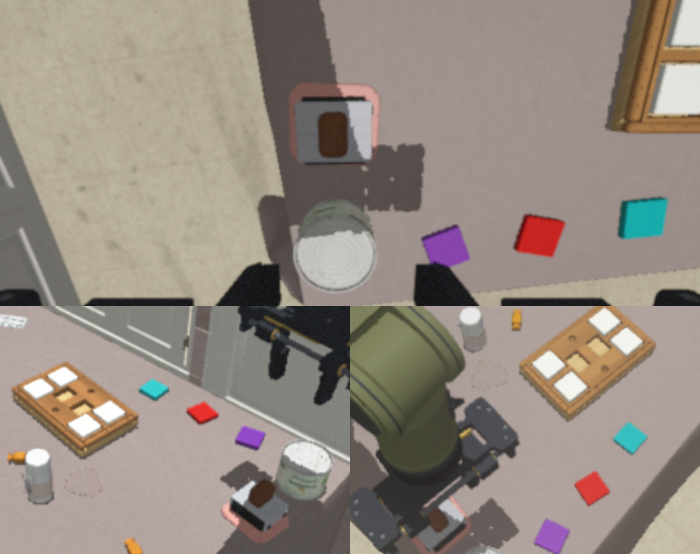

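All four tiles lie in their windows. The roller sits at about (333,130) in the wrist strip, with its rolls across the image and so its rolling axis along world x. A tall can stands behind it at (337,245). Measuring the roller.

Run:
```python
from h import *
c=snap('wrist');im=c['img'];hsv=cv2.cvtColor(im,cv2.COLOR_RGB2HSV)
def rep(n,m,z,box=(250,70,370,165)):
    q=np.zeros(m.shape,np.uint8);x0,y0,x1,y1=box;q[y0:y1,x0:x1]=m[y0:y1,x0:x1]
    n_,l,s,ce=cv2.connectedComponentsWithStats(q);k=1+s[1:,4].argmax();q=(l==k).astype(np.uint8)
    ct=max(cv2.findContours(q,cv2.RETR_EXTERNAL,cv2.CHAIN_APPROX_NONE)[0],key=len)[:,0]
    w=px2w(c,ct,z)[:,:2].astype(np.float32);print(n,s[k],cv2.minAreaRect(w))
grip=(hsv[:,:,0]<20)&(hsv[:,:,1]>110)&(hsv[:,:,2]<130)
steel=(hsv[:,:,2]>120)&(hsv[:,:,1]<45)&((hsv[:,:,0]>90)&(hsv[:,:,0]<140))
pink=((hsv[:,:,0]<10)|(hsv[:,:,0]>170))&(hsv[:,:,1]>60)&(hsv[:,:,2]>150)
for y,x in((112,280),(122,305),(90,272),(150,320)): print(hsv[y,x])
rep('grip',grip,65);rep('steel',steel,35);rep('steel|grip',steel|grip,35);rep('pink',pink,7)
s=telemetry.get_state();print(s['tcp_pos'],c['T'][:3,3])
```

```text
[  0   0 101]
[ 10 133  69]
[  4  86 118]
[ 7 70 84]
grip [292 103  25  40 917] ((597.2342529296875, -287.3390197753906), (20.846826553344727, 33.12087631225586), 82.6205062866211)
steel [316  92  24  54 878] ((599.628662109375, -265.9912109375), (21.41318130493164, 49.438114166259766), 83.83403015136719)
steel|grip [292 103  25  40 917] ((600.0711059570312, -288.86468505859375), (22.977123260498047, 36.50539779663086), 82.62049102783203)
pink [309  77  39  58 640] ((583.8577880859375, -254.31405639648438), (66.3040542602539, 29.109542846679688), 25.872770309448242)
[ 648.74928922 -282.85891943  212.44538485] [ 569.47251609 -272.40836908  358.57720917]
```

jog_arm:
  deltas:
    - {"slide": [35,-8,0],"spin": 0,"claw": 0.36}
    - {"slide": [49.7,-12,30],"spin": 0,"claw": 0.36}
    - {"slide": [49.7,-12,70],"spin": 0,"claw": 0.36}
    - {"slide": [49.7,-12,110],"spin": 0,"claw": 0.36}
    - {"slide": [49.7,-12,130],"spin": 0,"claw": 0.36}

```text
time_s: 31.9
tcp_pos: [595.6, -289.0, 78.9]
eef_rot: [[-0.992, 0.128, -0.005], [0.128, 0.992, 0.001], [0.005, 0.001, -1.0]]
contact_force: [0.4, 0.2, 0.1]
grip_width: 60.0
finger_force: 0.0
```

jog_arm:
  deltas:
    - {"slide": [0,0,0],"spin": 0,"claw": 0.36}
    - {"slide": [0,0,0],"spin": 0,"claw": 0.36}
    - {"slide": [0,0,0],"spin": 0,"claw": 0.36}

```text
time_s: 32.2
tcp_pos: [599.1, -289.7, 84.0]
eef_rot: [[-0.992, 0.129, 0.003], [0.129, 0.992, -0.001], [-0.003, -0.0, -1.0]]
contact_force: [0.3, -0.4, 0.0]
grip_width: 59.9
finger_force: 0.0
```

Run:
```python
from h import *
to(598,-288,38.5,np.pi/2-.129)
# frame check from scene/side: project hypothesised roller frame & compare colours
```

```text
t 32.2 tcp [ 599.1 -289.7   84. ] w 59.9 F [ 0.3 -0.4  0. ] slide [ 1.5  1.6 45.5] spin -0.001 q7 1.27
```

jog_arm:
  deltas:
    - {"slide": [1,1.3,20],"spin": 0,"claw": 0.36}
    - {"slide": [1,1.3,38],"spin": 0,"claw": 0.36}
    - {"slide": [1,1.3,43],"spin": 0,"claw": 0.36}
    - {"slide": [1,1.3,43.5],"spin": 0,"claw": 0.36}
    - {"slide": [1,1.3,43.5],"spin": 0,"claw": 0.36}

```text
time_s: 32.7
tcp_pos: [597.3, -288.4, 39.0]
eef_rot: [[-0.992, 0.13, 0.001], [0.13, 0.992, -0.0], [-0.001, 0.0, -1.0]]
contact_force: [-0.7, 0.5, -0.3]
grip_width: 59.7
finger_force: 0.0
```

jog_arm:
  deltas:
    - {"slide": [0,0,0],"spin": 0,"claw": -1}
    - {"slide": [0,0,0],"spin": 0,"claw": -1}
    - {"slide": [0,0,0],"spin": 0,"claw": -1}
    - {"slide": [0,0,0],"spin": 0,"claw": -1}
    - {"slide": [0,0,0],"spin": 0,"claw": -1}
  force: 50

```text
time_s: 33.2
tcp_pos: [597.1, -288.0, 38.7]
eef_rot: [[-0.992, 0.129, 0.001], [0.129, 0.992, 0.0], [-0.001, 0.001, -1.0]]
contact_force: [-1.4, 0.6, 1.6]
grip_width: 23.3
finger_force: 50.0
```

Run:
```python
from h import *
to(598,-288,38.5,np.pi/2-.129)
```

```text
t 33.2 tcp [ 597.1 -288.    38.7] w 23.3 F [-1.4  0.6  1.6] slide [-0.9  0.1  0.2] spin -0.001 q7 1.24
```

Roller gripped (width 23.3). Lifting and carrying it to the near window pair.

jog_arm:
  deltas:
    - {"slide": [0,0,-10],"spin": 0,"claw": -1}
    - {"slide": [0,0,-30],"spin": 0,"claw": -1}
    - {"slide": [0,0,-60],"spin": 0,"claw": -1}
    - {"slide": [0,0,-60],"spin": 0,"claw": -1}

```text
time_s: 33.6
tcp_pos: [599.4, -288.9, 102.4]
eef_rot: [[-0.992, 0.13, 0.007], [0.13, 0.992, -0.002], [-0.007, -0.001, -1.0]]
contact_force: [1.5, 0.7, -3.2]
grip_width: 23.5
finger_force: 50.0
```

jog_arm:
  deltas:
    - {"slide": [10,33,0],"spin": 0,"claw": -1}
    - {"slide": [20,66,0],"spin": 0,"claw": -1}
    - {"slide": [30,100,0],"spin": 0,"claw": -1}
    - {"slide": [40,135,0],"spin": 0,"claw": -1}
    - {"slide": [50,170,0],"spin": 0,"claw": -1}

```text
time_s: 34.1
tcp_pos: [568.1, -112.3, 97.5]
eef_rot: [[-0.992, 0.13, -0.002], [0.13, 0.992, 0.0], [0.002, -0.0, -1.0]]
contact_force: [0.5, 1.2, -3.1]
grip_width: 23.6
finger_force: 50.0
```

jog_arm:
  deltas:
    - {"slide": [10,35,0],"spin": 0,"claw": -1}
    - {"slide": [20,70,0],"spin": 0,"claw": -1}
    - {"slide": [30,105,0],"spin": 0,"claw": -1}
    - {"slide": [36.5,127.6,0],"spin": 0,"claw": -1}
    - {"slide": [36.5,127.6,0],"spin": 0,"claw": -1}

```text
time_s: 34.6
tcp_pos: [548.6, 23.7, 98.2]
eef_rot: [[-0.993, 0.122, -0.001], [0.122, 0.993, 0.004], [0.001, 0.004, -1.0]]
contact_force: [0.6, -0.0, -4.0]
grip_width: 23.7
finger_force: 50.0
```

jog_arm:
  deltas:
    - {"slide": [0,0,10],"spin": 0,"claw": -1}
    - {"slide": [0,0,10],"spin": 0,"claw": -1}
    - {"slide": [0,0,10],"spin": 0,"claw": -1}

```text
time_s: 34.9
tcp_pos: [549.1, 16.0, 87.6]
eef_rot: [[-0.991, 0.132, -0.002], [0.132, 0.991, -0.001], [0.002, -0.002, -1.0]]
contact_force: [0.1, 0.3, -4.2]
grip_width: 24.0
finger_force: 50.0
```

Run:
```python
from h import *
to(549.7,18.2,66,np.pi/2-.13)
```

```text
t 34.9 tcp [549.1  16.   87.6] w 24.0 F [ 0.1  0.3 -4.2] slide [-0.3  2.3 21.6] spin -0.002 q7 0.65
```

jog_arm:
  deltas:
    - {"slide": [-0.3,2,8],"spin": 0,"claw": -1}
    - {"slide": [-0.3,2,15],"spin": 0,"claw": -1}
    - {"slide": [-0.3,2,19],"spin": 0,"claw": -1}
    - {"slide": [-0.3,2,20],"spin": 0,"claw": -1}
    - {"slide": [-0.3,2,20],"spin": 0,"claw": -1}

```text
time_s: 35.4
tcp_pos: [550.1, 19.9, 68.3]
eef_rot: [[-0.992, 0.129, -0.0], [0.129, 0.992, -0.0], [0.0, -0.0, -1.0]]
contact_force: [0.3, -0.2, -3.4]
grip_width: 23.9
finger_force: 50.0
```

jog_arm:
  deltas:
    - {"slide": [0,0,1.5],"spin": 0,"claw": -1}
    - {"slide": [0,0,3],"spin": 0,"claw": -1}
    - {"slide": [0,0,4],"spin": 0,"claw": -1}
    - {"slide": [0,0,4],"spin": 0,"claw": -1}

```text
time_s: 35.8
tcp_pos: [550.3, 19.9, 64.7]
eef_rot: [[-0.992, 0.129, 0.0], [0.129, 0.992, -0.0], [-0.0, -0.0, -1.0]]
contact_force: [-0.5, -0.0, -2.2]
grip_width: 23.6
finger_force: 50.0
```

jog_arm:
  deltas:
    - {"slide": [0,-1.5,1],"spin": 0,"claw": -1}
    - {"slide": [0,-1.5,2],"spin": 0,"claw": -1}
    - {"slide": [0,-1.5,3],"spin": 0,"claw": -1}
    - {"slide": [0,-1.5,3],"spin": 0,"claw": -1}

```text
time_s: 36.2
tcp_pos: [550.6, 19.4, 61.8]
eef_rot: [[-0.992, 0.129, 0.002], [0.129, 0.992, 0.002], [-0.001, 0.002, -1.0]]
contact_force: [0.4, 3.0, 1.2]
grip_width: 23.6
finger_force: 50.0
```

jog_arm:
  deltas:
    - {"slide": [0,0,1],"spin": 0,"claw": -1}
    - {"slide": [0,0,2],"spin": 0,"claw": -1}
    - {"slide": [0,0,2],"spin": 0,"claw": -1}

```text
time_s: 36.5
tcp_pos: [551.7, 19.3, 61.5]
eef_rot: [[-0.992, 0.129, 0.004], [0.129, 0.992, 0.001], [-0.004, 0.001, -1.0]]
contact_force: [-0.5, 1.8, 15.2]
grip_width: 23.5
finger_force: 50.0
```

The first tile has sunk: 15 N at surround height. I'll hop to the second tile, press, then roll across both.

jog_arm:
  deltas:
    - {"slide": [0,0,1],"spin": 0,"claw": -1}
    - {"slide": [0,0,-8],"spin": 0,"claw": -1}
    - {"slide": [0,0,-14],"spin": 0,"claw": -1}
    - {"slide": [-25,0,-14],"spin": 0,"claw": -1}
    - {"slide": [-52,0,-14],"spin": 0,"claw": -1}

```text
time_s: 37.0
tcp_pos: [600.4, 10.4, 73.0]
eef_rot: [[-0.992, 0.129, -0.004], [0.129, 0.992, -0.002], [0.003, -0.002, -1.0]]
contact_force: [0.9, -0.5, -4.6]
grip_width: 23.5
finger_force: 50.0
```

jog_arm:
  deltas:
    - {"slide": [0,0,4],"spin": 0,"claw": -1}
    - {"slide": [0,0,8],"spin": 0,"claw": -1}
    - {"slide": [0,0,11],"spin": 0,"claw": -1}
    - {"slide": [0,0,13],"spin": 0,"claw": -1}
    - {"slide": [0,0,14],"spin": 0,"claw": -1}

```text
time_s: 37.5
tcp_pos: [601.9, 10.4, 61.5]
eef_rot: [[-0.992, 0.13, 0.002], [0.13, 0.992, -0.003], [-0.002, -0.003, -1.0]]
contact_force: [-2.1, -3.3, 17.9]
grip_width: 23.8
finger_force: 50.0
```

jog_arm:
  deltas:
    - {"slide": [0,0,0.5],"spin": 0,"claw": -1}
    - {"slide": [0,0,1],"spin": 0,"claw": -1}
    - {"slide": [0,0,1],"spin": 0,"claw": -1}

```text
time_s: 37.8
tcp_pos: [602.6, 10.3, 61.4]
eef_rot: [[-0.992, 0.13, 0.004], [0.13, 0.992, -0.003], [-0.004, -0.003, -1.0]]
contact_force: [-1.4, -3.6, 18.0]
grip_width: 23.7
finger_force: 50.0
```

Run:
```python
from h import *
to(603.3,11.2,61,np.pi/2-.13)
```

```text
t 37.8 tcp [602.6  10.3  61.4] w 23.7 F [-1.4 -3.6 18. ] slide [-0.6  1.   0.4] spin -0.0 q7 0.72
```

Rolling back and forth under about 20 N.

jog_arm:
  deltas:
    - {"slide": [12,0,0.5],"spin": 0,"claw": -1}
    - {"slide": [24,0,0.5],"spin": 0,"claw": -1}
    - {"slide": [36,0,0.5],"spin": 0,"claw": -1}
    - {"slide": [48,0,0.5],"spin": 0,"claw": -1}
    - {"slide": [58,0,0.5],"spin": 0,"claw": -1}

```text
time_s: 38.3
tcp_pos: [546.9, 17.7, 61.4]
eef_rot: [[-0.991, 0.131, 0.008], [0.131, 0.991, -0.003], [-0.008, -0.002, -1.0]]
contact_force: [3.1, -5.2, 22.2]
grip_width: 23.3
finger_force: 50.0
```

jog_arm:
  deltas:
    - {"slide": [-12,0,0],"spin": 0,"claw": -1}
    - {"slide": [-24,0,0],"spin": 0,"claw": -1}
    - {"slide": [-36,0,0],"spin": 0,"claw": -1}
    - {"slide": [-48,0,0],"spin": 0,"claw": -1}
    - {"slide": [-58,0,0],"spin": 0,"claw": -1}

```text
time_s: 38.8
tcp_pos: [602.8, 10.6, 61.4]
eef_rot: [[-0.992, 0.13, 0.003], [0.13, 0.992, -0.003], [-0.004, -0.002, -1.0]]
contact_force: [-3.3, -3.5, 20.9]
grip_width: 23.4
finger_force: 50.0
```

jog_arm:
  deltas:
    - {"slide": [0,0,-8],"spin": 0,"claw": -1}
    - {"slide": [0,0,-25],"spin": 0,"claw": -1}
    - {"slide": [0,0,-30],"spin": 0,"claw": -1}
    - {"slide": [0,30,-30],"spin": 0,"claw": -1}
    - {"slide": [0,65,-30],"spin": 0,"claw": -1}

```text
time_s: 39.3
tcp_pos: [608.9, 74.2, 87.3]
eef_rot: [[-0.991, 0.133, -0.002], [0.133, 0.991, -0.002], [0.002, -0.003, -1.0]]
contact_force: [-0.1, 1.2, -4.7]
grip_width: 23.6
finger_force: 50.0
```

jog_arm:
  deltas:
    - {"slide": [0,35,0],"spin": 0,"claw": -1}
    - {"slide": [0,65,0],"spin": 0,"claw": -1}
    - {"slide": [0,65,0],"spin": 0,"claw": -1}
    - {"slide": [0,65,0],"spin": 0,"claw": -1}
    - {"slide": [0,65,0],"spin": 0,"claw": -1}

```text
time_s: 39.8
tcp_pos: [617.5, 138.8, 87.2]
eef_rot: [[-0.992, 0.13, -0.002], [0.13, 0.992, -0.002], [0.002, -0.003, -1.0]]
contact_force: [0.4, 0.5, -3.9]
grip_width: 23.5
finger_force: 50.0
```

Run:
```python
from h import *
to(618.1,140.5,66,np.pi/2-.13)
```

```text
t 39.8 tcp [617.5 138.8  87.2] w 23.5 F [ 0.4  0.5 -3.9] slide [-0.4  1.9 21.2] spin -0.0 q7 0.6
```

jog_arm:
  deltas:
    - {"slide": [-0.4,1.5,12],"spin": 0,"claw": -1}
    - {"slide": [-0.4,1.5,20],"spin": 0,"claw": -1}
    - {"slide": [-0.4,1.5,23],"spin": 0,"claw": -1}
    - {"slide": [-0.4,1.5,25],"spin": 0,"claw": -1}
    - {"slide": [-0.4,1.5,26.5],"spin": 0,"claw": -1}

```text
time_s: 40.3
tcp_pos: [619.1, 140.7, 61.7]
eef_rot: [[-0.991, 0.13, 0.0], [0.13, 0.991, -0.002], [-0.0, -0.002, -1.0]]
contact_force: [-1.3, -3.8, 3.7]
grip_width: 23.7
finger_force: 50.0
```

jog_arm:
  deltas:
    - {"slide": [0,0,1],"spin": 0,"claw": -1}
    - {"slide": [0,0,2],"spin": 0,"claw": -1}
    - {"slide": [0,0,2],"spin": 0,"claw": -1}

```text
time_s: 40.6
tcp_pos: [620.3, 140.5, 61.6]
eef_rot: [[-0.991, 0.131, 0.003], [0.131, 0.991, -0.002], [-0.003, -0.002, -1.0]]
contact_force: [-2.9, -4.4, 11.2]
grip_width: 23.6
finger_force: 50.0
```

Seat2's tile is down. Hopping to seat0, pressing, then rolling.

jog_arm:
  deltas:
    - {"slide": [0,0,1],"spin": 0,"claw": -1}
    - {"slide": [0,0,-8],"spin": 0,"claw": -1}
    - {"slide": [0,0,-14],"spin": 0,"claw": -1}
    - {"slide": [25,0,-14],"spin": 0,"claw": -1}
    - {"slide": [54,0,-14],"spin": 0,"claw": -1}

```text
time_s: 41.1
tcp_pos: [565.8, 149.7, 73.6]
eef_rot: [[-0.991, 0.131, 0.002], [0.131, 0.991, 0.002], [-0.001, 0.003, -1.0]]
contact_force: [0.1, -0.5, -4.4]
grip_width: 23.5
finger_force: 50.0
```

jog_arm:
  deltas:
    - {"slide": [0,0,4],"spin": 0,"claw": -1}
    - {"slide": [0,0,8],"spin": 0,"claw": -1}
    - {"slide": [0,0,11],"spin": 0,"claw": -1}
    - {"slide": [0,0,13],"spin": 0,"claw": -1}
    - {"slide": [0,0,14.5],"spin": 0,"claw": -1}

```text
time_s: 41.6
tcp_pos: [567.9, 149.5, 61.4]
eef_rot: [[-0.991, 0.13, 0.005], [0.13, 0.991, 0.001], [-0.005, 0.001, -1.0]]
contact_force: [-2.7, -3.4, 26.2]
grip_width: 23.6
finger_force: 50.0
```

jog_arm:
  deltas:
    - {"slide": [0,0,0.5],"spin": 0,"claw": -1}
    - {"slide": [0,0,1],"spin": 0,"claw": -1}
    - {"slide": [0,0,1],"spin": 0,"claw": -1}

```text
time_s: 41.9
tcp_pos: [569.0, 149.4, 61.5]
eef_rot: [[-0.991, 0.131, 0.007], [0.131, 0.991, 0.001], [-0.007, 0.002, -1.0]]
contact_force: [-2.0, -2.4, 22.1]
grip_width: 23.8
finger_force: 50.0
```

Run:
```python
from h import *
to(564.5,147.5,61,np.pi/2-.13)
```

```text
t 41.9 tcp [569.  149.4  61.5] w 23.8 F [-2.  -2.4 22.1] slide [ 4.2 -2.4  0.4] spin -0.001 q7 0.47
```

jog_arm:
  deltas:
    - {"slide": [6,0,0],"spin": 0,"claw": -1}
    - {"slide": [-6,0,0],"spin": 0,"claw": -1}
    - {"slide": [-18,0,0],"spin": 0,"claw": -1}
    - {"slide": [-30,0,0],"spin": 0,"claw": -1}
    - {"slide": [-42,0,0],"spin": 0,"claw": -1}

```text
time_s: 42.4
tcp_pos: [610.0, 144.1, 61.5]
eef_rot: [[-0.991, 0.131, 0.005], [0.131, 0.991, 0.001], [-0.005, 0.002, -1.0]]
contact_force: [-3.1, -2.0, 19.7]
grip_width: 23.9
finger_force: 50.0
```

jog_arm:
  deltas:
    - {"slide": [-10,0,0],"spin": 0,"claw": -1}
    - {"slide": [0,0,0],"spin": 0,"claw": -1}
    - {"slide": [12,0,0],"spin": 0,"claw": -1}
    - {"slide": [24,0,0],"spin": 0,"claw": -1}
    - {"slide": [36,0,0],"spin": 0,"claw": -1}

```text
time_s: 42.9
tcp_pos: [576.6, 148.5, 61.5]
eef_rot: [[-0.991, 0.132, 0.011], [0.132, 0.991, 0.002], [-0.01, 0.003, -1.0]]
contact_force: [2.9, -2.1, 18.3]
grip_width: 23.8
finger_force: 50.0
```

jog_arm:
  deltas:
    - {"slide": [10,0,0],"spin": 0,"claw": -1}
    - {"slide": [0,0,0],"spin": 0,"claw": -1}
    - {"slide": [-12,0,0],"spin": 0,"claw": -1}
    - {"slide": [-24,0,0],"spin": 0,"claw": -1}
    - {"slide": [-34,0,0],"spin": 0,"claw": -1}

```text
time_s: 43.4
tcp_pos: [608.4, 144.4, 61.5]
eef_rot: [[-0.991, 0.131, 0.006], [0.131, 0.991, 0.001], [-0.006, 0.002, -1.0]]
contact_force: [-3.3, -1.9, 19.2]
grip_width: 23.7
finger_force: 50.0
```

jog_arm:
  deltas:
    - {"slide": [0,0,-8],"spin": 0,"claw": -1}
    - {"slide": [0,0,-25],"spin": 0,"claw": -1}
    - {"slide": [0,0,-40],"spin": 0,"claw": -1}

```text
time_s: 43.7
tcp_pos: [604.5, 143.7, 98.6]
eef_rot: [[-0.992, 0.129, -0.001], [0.129, 0.992, -0.0], [0.001, -0.0, -1.0]]
contact_force: [-0.3, 0.3, -4.3]
grip_width: 23.9
finger_force: 50.0
```

Run:
```python
from h import *
to(597.1,-288,100,np.pi/2-.13)
R=np.array([[.9916,.1296],[-.1296,.9916]])
for n in('scene','side'):
    c=snap(n,f'y_{n}.png')
    for z in(30,33): print(n,z,[ ((R.T@(np.array(t[1:3])-[582.9,79.5])).round(1).tolist(),t[3:]) for t in tiles(c,z) if 500<t[1]<640 and -20<t[2]<180])
```

```text
t 43.7 tcp [604.5 143.7  98.6] w 23.9 F [-0.3  0.3 -4.3] slide [ -48.5 -429.    -1.3] spin 0.0 q7 0.59
scene 30 [([26.5, -65.9], (40.8, 41.4, 83.2))]
scene 33 [([24.1, -68.6], (40.6, 41.3, 83.2))]
side 30 [([29.1, -65.3], (39.5, 39.0, 82.3))]
side 33 [([30.3, -66.4], (39.4, 38.9, 82.3))]
```

jog_arm:
  deltas:
    - {"slide": [-4,-40,0],"spin": 0,"claw": -1}
    - {"slide": [-9,-80,0],"spin": 0,"claw": -1}
    - {"slide": [-13,-120,0],"spin": 0,"claw": -1}
    - {"slide": [-18,-160,0],"spin": 0,"claw": -1}
    - {"slide": [-22,-200,0],"spin": 0,"claw": -1}

```text
time_s: 44.3
tcp_pos: [600.5, -58.9, 97.8]
eef_rot: [[-0.992, 0.129, -0.0], [0.129, 0.992, -0.0], [0.0, -0.0, -1.0]]
contact_force: [0.6, -0.3, -4.2]
grip_width: 23.7
finger_force: 50.0
```

jog_arm:
  deltas:
    - {"slide": [-4,-40,0],"spin": 0,"claw": -1}
    - {"slide": [-9,-80,0],"spin": 0,"claw": -1}
    - {"slide": [-13,-120,0],"spin": 0,"claw": -1}
    - {"slide": [-18,-160,0],"spin": 0,"claw": -1}
    - {"slide": [-24,-200,0],"spin": 0,"claw": -1}

```text
time_s: 44.8
tcp_pos: [598.1, -260.3, 97.7]
eef_rot: [[-0.992, 0.129, -0.001], [0.129, 0.992, 0.0], [0.001, 0.0, -1.0]]
contact_force: [1.2, 0.1, -3.4]
grip_width: 23.7
finger_force: 50.0
```

jog_arm:
  deltas:
    - {"slide": [-2,-27,0],"spin": 0,"claw": -1}
    - {"slide": [-2,-28,0],"spin": 0,"claw": -1}
    - {"slide": [-2,-28,0],"spin": 0,"claw": -1}
    - {"slide": [-2,-28,0],"spin": 0,"claw": -1}

```text
time_s: 45.2
tcp_pos: [597.4, -284.5, 97.9]
eef_rot: [[-0.992, 0.127, -0.0], [0.127, 0.992, 0.002], [0.0, 0.002, -1.0]]
contact_force: [0.9, 0.6, -3.2]
grip_width: 23.4
finger_force: 50.0
```

Run:
```python
from h import *
to(597.1,-288,39.5,np.pi/2-.13)
R=np.array([[.9916,.1296],[-.1296,.9916]])
for n in('scene','side'):
    c=snap(n,f'y_{n}.png')
    for z in(30,33): print(n,z,[ ((R.T@(np.array(t[1:3])-[582.9,79.5])).round(1).tolist(),t[3:]) for t in tiles(c,z) if 500<t[1]<640 and -20<t[2]<180])
```

```text
t 45.2 tcp [ 597.4 -284.5   97.9] w 23.4 F [ 0.9  0.6 -3.2] slide [-0.1 -3.6 58.4] spin 0.003 q7 1.27
scene 30 [([-28.1, -66.3], (41.4, 41.6, 81.3)), ([26.5, -66.0], (41.3, 41.7, 83.8)), ([-28.4, 64.1], (42.2, 41.1, 83.3)), ([25.8, 63.4], (41.7, 40.7, 82.6))]
scene 33 [([-30.2, -69.0], (41.2, 41.4, 81.3)), ([24.2, -68.6], (41.1, 41.5, 83.8)), ([-30.5, 61.0], (42.0, 40.9, 83.3)), ([23.5, 60.3], (41.5, 40.6, 82.6))]
side 30 [([29.1, -65.3], (39.5, 39.0, 82.3)), ([-25.4, -65.5], (38.8, 38.9, 82.1)), ([28.8, 64.7], (39.2, 38.7, 82.2)), ([-25.6, 64.9], (39.3, 38.8, 83.2))]
side 33 [([30.3, -66.4], (39.4, 38.9, 82.3)), ([-24.1, -66.7], (38.7, 38.8, 82.1)), ([30.0, 63.1], (39.1, 38.6, 82.2)), ([-24.3, 63.4], (39.1, 38.7, 83.2))]
```

All four tiles now fit at z=30 (level). Setting the roller down on the tray.

jog_arm:
  deltas:
    - {"slide": [0,-3,15],"spin": 0,"claw": -1}
    - {"slide": [0,-3,30],"spin": 0,"claw": -1}
    - {"slide": [0,-3,45],"spin": 0,"claw": -1}
    - {"slide": [0,-3,54],"spin": 0,"claw": -1}
    - {"slide": [0,-3,55],"spin": 0,"claw": -1}

```text
time_s: 45.8
tcp_pos: [595.5, -289.2, 40.7]
eef_rot: [[-0.992, 0.129, -0.003], [0.129, 0.992, 0.001], [0.004, 0.001, -1.0]]
contact_force: [-0.2, -0.6, -3.4]
grip_width: 23.5
finger_force: 50.0
```

jog_arm:
  deltas:
    - {"slide": [0,0,1],"spin": 0,"claw": -1}
    - {"slide": [0,0,2],"spin": 0,"claw": -1}
    - {"slide": [0,0,3],"spin": 0,"claw": -1}
    - {"slide": [0,0,3],"spin": 0,"claw": -1}

```text
time_s: 46.2
tcp_pos: [597.1, -289.9, 40.4]
eef_rot: [[-0.992, 0.129, 0.001], [0.129, 0.992, -0.0], [-0.001, -0.0, -1.0]]
contact_force: [0.2, 0.1, -4.5]
grip_width: 23.8
finger_force: 50.0
```

Run:
```python
from h import *
to(597.1,-288,38.7,np.pi/2-.13)
```

```text
t 46.2 tcp [ 597.1 -289.9   40.4] w 23.8 F [ 0.2  0.1 -4.5] slide [0.2 1.9 1.7] spin 0.0 q7 1.24
```

jog_arm:
  deltas:
    - {"slide": [0,1.8,1],"spin": 0,"claw": -1}
    - {"slide": [0,1.8,1.7],"spin": 0,"claw": -1}
    - {"slide": [0,1.8,2],"spin": 0,"claw": -1}
    - {"slide": [0,1.8,2],"spin": 0,"claw": -1}

```text
time_s: 46.6
tcp_pos: [597.7, -287.6, 38.7]
eef_rot: [[-0.992, 0.129, 0.001], [0.129, 0.992, 0.0], [-0.001, 0.0, -1.0]]
contact_force: [-0.4, 0.9, 2.0]
grip_width: 23.5
finger_force: 50.0
```

jog_arm:
  deltas:
    - {"slide": [0,0,0],"spin": 0,"claw": 0}
    - {"slide": [0,0,0],"spin": 0,"claw": 0}
    - {"slide": [0,0,0],"spin": 0,"claw": 0.36}
    - {"slide": [0,0,0],"spin": 0,"claw": 0.36}

```text
time_s: 47.0
tcp_pos: [597.2, -288.2, 38.0]
eef_rot: [[-0.992, 0.13, 0.0], [0.13, 0.992, -0.0], [-0.0, -0.0, -1.0]]
contact_force: [0.7, -0.2, -0.2]
grip_width: 53.5
finger_force: 0.0
```

jog_arm:
  deltas:
    - {"slide": [0,0,-20],"spin": 0,"claw": 0.36}
    - {"slide": [0,0,-60],"spin": 0,"claw": 0.36}
    - {"slide": [0,0,-105],"spin": 0,"claw": 0.36}
    - {"slide": [-20,0,-145],"spin": 0,"claw": 0.36}
    - {"slide": [-50,10,-175],"spin": 0,"claw": 0.36}

```text
time_s: 47.5
tcp_pos: [647.4, -287.5, 216.3]
eef_rot: [[-0.991, 0.133, 0.001], [0.133, 0.991, -0.003], [-0.001, -0.003, -1.0]]
contact_force: [-0.0, -1.5, -0.2]
grip_width: 59.8
finger_force: 0.0
```

jog_arm:
  deltas:
    - {"slide": [0,0,0],"spin": 0,"claw": 0.36}
    - {"slide": [0,0,0],"spin": 0,"claw": 0.36}
    - {"slide": [0,0,0],"spin": 0,"claw": 0.36}
    - {"slide": [0,0,0],"spin": 0,"claw": 0.36}
    - {"slide": [0,0,0],"spin": 0,"claw": 0.36}

```text
time_s: 48.0
tcp_pos: [646.7, -285.0, 211.8]
eef_rot: [[-0.992, 0.13, -0.003], [0.13, 0.992, 0.0], [0.003, -0.0, -1.0]]
contact_force: [0.4, 0.6, 0.2]
grip_width: 60.2
finger_force: 0.0
```

Run:
```python
from h import *
to(648.8,-282.1,212.9,np.pi/2-.13)
c=snap('wrist','z.png');hsv=cv2.cvtColor(c['img'],cv2.COLOR_RGB2HSV)
grip=((hsv[:,:,0]<20)&(hsv[:,:,1]>110)&(hsv[:,:,2]<130)).astype(np.uint8);q=np.zeros_like(grip);q[60:175,240:380]=grip[60:175,240:380]
ct=max(cv2.findContours(q,0,1)[0],key=cv2.contourArea)[:,0];print(cv2.minAreaRect(px2w(c,ct,65)[:,:2].astype(np.float32)))
# before/after tray+roller in the scene view
a=cv2.imread('pics/scene0.png')[235:300,420:490].astype(int);b=snap('scene')['img'][235:300,420:490,::-1].astype(int)
print('changed px',(np.abs(a-b).max(2)>60).mean())
for n in('scene','side'):
    c=snap(n);print(n,[(t[1:]) for t in tiles(c,30) if 500<t[1]<640 and -20<t[2]<180])
```

```text
t 48.0 tcp [ 646.7 -285.   211.8] w 60.2 F [0.4 0.6 0.2] slide [-1.7  3.2 -1.2] spin -0.0 q7 1.38
((597.9423217773438, -287.6548156738281), (20.969911575317383, 34.09379196166992), 82.60125732421875)
changed px 0.36527472527472526
scene [(546.3, 17.7, 41.4, 41.3, 82.4), (600.2, 10.6, 41.4, 41.8, 82.6), (563.0, 146.4, 42.5, 41.0, 84.1), (616.5, 139.1, 38.3, 41.3, 82.4)]
side [(603.2, 11.0, 39.6, 39.2, 82.3), (549.2, 17.8, 38.8, 38.9, 82.1), (619.9, 139.6, 39.2, 39.3, 79.6), (565.7, 147.3, 39.6, 39.3, 83.2)]
```

```bash
python3 -c "
from bench import finish_job
print(finish_job())"
```

```text
the job is handed in; nothing more can be done
None
```

I handed the job in at 48 s of the 210 s allowed: the last camera readings put the surround flush on the board, all four tiles level in their windows, and the roller back on its tray within 1 mm of its start; the hand-in returned no verdict.

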